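Push a row of specimen jars home in a loading lane

TASK

Three specimen jars stand in a loose row in the loading lane; take the fourth jar, which stands apart, by its lid and set it upright on the lane's base plate in line behind the row, without moving the blue follower yet. Then push with it so that all four slide in as one straight, closed-up row along the white fence and drive the stiff follower fully home, to a hard stop that cannot be seen and must be felt; press the row home there with about 16 N (13 to 20) for half a second, never with more than 20 N, and let no jar tip or be squeezed out of line. Let go and leave the four jars standing upright in a tight straight row, with the beaker, the dropper bottle and the loose blue cap left where they were.

Things in the scene. Friction and masses are not known exactly. Their poses are not given: they have to be found in the camera images.
- lane: Fixed jar lane on an aluminium base plate 340 x 90 mm, plate top 4 mm above the worktop. Origin at worktop height on the lane's middle line, 70 mm short of its far end. x points along the lane in the push direction, to the follower and grey end block; y to the white fence's side; z up. Plate: x = -270 to +70 mm. With all home the last jar ends somewhere between x = -161 and -149 mm.
- fence_top (a point): Middle of the top of the white fence, 20 mm above the worktop. The fence is 6 mm thick, inner face at lane y = +20.5 mm, and runs from lane x = -260 to 0. A jar touching it has its centre at lane y = +0.7 mm.
- rail_top (a point): Middle of the top of the short white rail opposite the fence: 20 mm above the worktop, inner face at lane y = -23.5 mm, from lane x = -90 to 0, with a flared lip to x = -105. From x = -105 to the mouth this side is open, so a row whose last jar is pushed off its line can buckle out there; a pushing jar held 1 to 3 mm to the open side of the line tucks the row against the fence.
- follower_face (a point): Centre of the upright face of the blue follower (38 mm wide, 5 to 54 mm above the worktop), 46 mm up, where the first jar's lid meets it. It has no spring: it slides stiffly along the lane, by 22 to 28 mm from its start, to a hard stop whose place differs each time (face at lane x = -10 to 0 mm). Sliding row and follower take 4 to 10 N; at the stop the force rises steeply.
- jar_1: First of the row, next to the follower (gap of 1 to 21 mm): translucent jar, screw lid, about 55 to 115 g, 48 mm tall, upright: body 39.6 mm diameter, lid (top 12 mm) 42.8 mm, so jars touch at their lids. Origin: centre of its underside. 
- jar_2: Second of the row, gap of 1 to 9 mm behind jar_1: translucent jar, screw lid, about 55 to 115 g, 48 mm tall, upright: body 39.6 mm diameter, lid (top 12 mm) 42.8 mm, so jars touch at their lids. Origin: centre of its underside. 
- jar_3: Last of the three in the row, gap of 1 to 9 mm behind jar_2; jars 1 to 3 stand on the lane's base plate with their centres 0.2 to 3 mm away from where the fence would touch them: translucent jar, screw lid, about 55 to 115 g, 48 mm tall, upright: body 39.6 mm diameter, lid (top 12 mm) 42.8 mm, so jars touch at their lids. Origin: centre of its underside. 
- jar_4: The fourth jar, apart on the worktop to the left: translucent jar, screw lid, about 55 to 115 g, 48 mm tall, upright: body 39.6 mm diameter, lid (top 12 mm) 42.8 mm, so jars touch at their lids. Origin: centre of its underside. On the plate, gripped across the lane round the middle of its lid (45 mm above the worktop), it does not swivel while pushing and the fingers clear the fence. There is room behind the row at lane x = -206 to -240 mm.
- beaker: Bystander: small glass beaker, 46 mm diameter, 58 mm tall, on the worktop on the lane's open side. Origin: centre of its underside.
- stain_bottle: Bystander: violet dropper bottle with a white cap, 34 mm diameter, 89 mm tall, on the robot's left. Origin: centre of its underside.
- blue_cap: Bystander: loose blue cup cap, 35 mm diameter, 26 mm tall, near the front edge between the fourth jar and the lane. Origin: centre of its underside.
Things that resemble listed ones, but are neither listed nor needed, are in the scene too. Leave any green look-alike of the jar_4 alone. What is shaped like the jar_3 but green is not meant.

How it is judged:
By the outcome, as a careful person would: the job done as asked, in the order asked, and still so for the second after the job is handed in, with the robot touching nothing.
It also fails if it takes over 56 s, if anything falls off the work surface, if the arm or the gripper's body presses on something with over 40 N, if the wrist force passes 120 N, or if a joint passes its speed limit or range.

ROBOT

A 6-joint arm with a two-finger parallel gripper is mounted at the origin on a cart in front of the work surface, level with it; the furniture and walls round the work are solid. World frame = base frame: x ahead of the robot, y to its left, z up, the work surface at z = 0. Lengths are in m, angles in degrees, forces in N, time in s.
With the tool pointing down it reaches from about 0.375 to 0.9 m from the base axis. Payload 3.1 kg.
Tool frame: the origin (TCP) lies at the very end of the fingers, on their centre line; the grasp point (between the pads) lies 19 mm behind it; z points along the fingers, x is the direction in which the jaws open and shut, and the axes are right-handed (so a half turn about z gives the same grasp; the last joint's range is limited). The gripper opens to 87 mm and grips with 3 to 60 N. Pads are 19 mm wide; open, the fingers measure 117 mm over their backs; the gripper's body (75 mm by 190 mm) begins 51 mm behind the grasp point.
Start: joints at [-86.66, 30.224, 82.088, -0, 67.689, -10.227], TCP at [0.147, -0.608, 0.223] pointing down, gripper open.
Joint ranges: [-176.69, 176.69], [-43.24, 126.21], [12.49, 139.97], [-82, 262], [0, 151.66], [-163.58, 163.58]. Speed limits (degrees/s): [159.86, 159.86, 180, 180, 180, 180].

INTERFACE

Orientations are given as a 3x3 rotation matrix whose columns are the frame's x, y, z axes.
In Python, from rig import read_state, capture, bot gives the robot as it stands.
- The arm moves only by the shell command python3 -m crank 'ROWS' [OPENING]. ROWS is JSON, a list of rows, each a list of 2 entries, a list of its own where there are three numbers: the shift along the tool's x, y, z in cm, then the turn, a rotation vector about the tool's x, y, z in rad. In form: [[[dx, dy, dz], [wx, wy, wz]], ...]. A call has 1 to 12 rows; each row shifts and turns the commanded pose from where the row before left it, along the tool's axes as they then stand; what a row does not reach is not made up. A row lasts 1/10 s, in which the tool goes at most 50 mm and 8.59 degrees, less where a joint would pass 70% of its speed; a pose out of reach is approached as far as the arm can. A call with a gripper value outside its range is refused whole. OPENING is the closure, from -1 (fully open) to 1 (shut), set as the call begins (- or left out, the last holds). The fingers move at their own pace and stop on an object; the grip force is fixed at half the most. Time passes only in rows, so rows that do not move let the fingers close. It gives the time, the measured TCP pose, the force and the opening at its end, in the units of the state.
- read_state(): the state, without advancing time (a new reading comes with each control period).
- capture(name): name is "side" or "top"; returns a dict with "pixels" (384x512x3 uint8, red, green, blue), "camera_matrix" (3x3 intrinsics, pixels), "dist" ([k1, k2, p1, p2, k3] as OpenCV has them; the pictures are not rectified), "R" (3x3) and "t" (3): a world point X has camera coordinates R X + t. Camera axes: x right, y down, z forward; pixel columns grow to the right and rows downward; lengths in m; the calibration is good to about 2 mm. A picture is of the moment at which its call begins. There is no depth.
- bot.hand_in(): hands the job in, once; it reports no verdict.
The state is a dict: "time_s": time; "joint_positions": joint angles; "qvel": joint speeds; "tau": joint torques, N m; "position": TCP position; "tcp_rot": TCP orientation; "force": force on the tool from outside, world axes, zero at the start; "moment": the same for the moment, N m; "opening": opening from 0.0 (shut) to 1.0 (fully open).
Only numpy, scipy, OpenCV 4.12 (cv2) and the standard library are available. Lean on these libraries where they do the work, as an engineer would, in place of code of your own. Each camera call takes 0.05 s, during which the arm holds its last target.

## Working session

There is one attempt and no reset: what is moved stays moved. The work goes in short steps, Python scripts to look and compute and a shell command to move; the robot and the scene stay as the last step left them, time stands still between calls to the robot, and variables do not carry over. Pictures are saved under pics/ and viewed, and the job is handed in when it is done.

```bash
ls; mkdir -p pics; python3 - <<'E'
from rig import read_state, capture
import cv2, numpy as np
s=read_state()
for k,v in s.items(): print(k,np.round(v,3).tolist())
for n in ("side","top"):
    c=capture(n); cv2.imwrite(f"pics/{n}0.png",cv2.cvtColor(c["pixels"],cv2.COLOR_RGB2BGR))
    np.savez(f"{n}0.npz",**c)
    print(n,c["camera_matrix"],c["dist"],c["R"],c["t"])
E
```

```text
pics
time_s 0.0
joint_positions [-86.66, 30.28, 82.155, -0.0, 67.688, -10.229]
qvel [-0.025, -0.086, 0.038, -0.006, -0.017, 0.134]
tau [0.002, -44.004, -17.659, 0.064, 0.058, -0.0]
position [0.147, -0.607, 0.222]
tcp_rot [[0.235, -0.972, -0.0], [-0.972, -0.235, 0.002], [-0.002, -0.0, -1.0]]
force [-0.537, 0.289, 0.116]
moment [-0.004, -0.018, -0.004]
opening 1.002
side [[425.60386899   0.         256.12637098]
 [  0.         425.60386899 207.28554613]
 [  0.           0.           1.        ]] [-0.08702385  0.          0.          0.          0.        ] [[-0.90404702 -0.42727225 -0.01172194]
 [-0.15311398  0.34932778 -0.92440587]
 [ 0.39906778 -0.83391158 -0.38123009]] [0.45160418 0.1520584  1.15748327]
top [[428.74319014   0.         252.80436866]
 [  0.         428.74319014 187.90507064]
 [  0.           0.           1.        ]] [0.04542414 0.         0.         0.         0.        ] [[-0.01776729 -0.99980588 -0.00851645]
 [-0.99615321  0.01843211 -0.08566819]
 [ 0.08580854  0.00696159 -0.99628732]] [0.00498609 0.54053248 1.2157774 ]
```

View pics/side0.png

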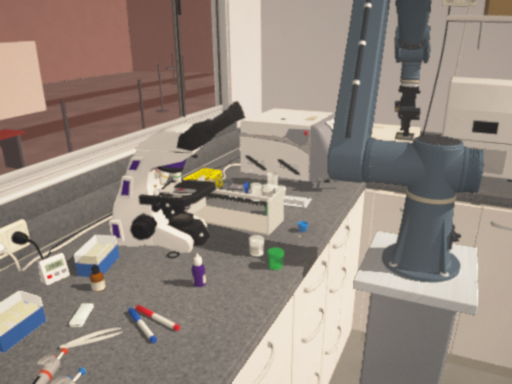

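View pics/top0.png

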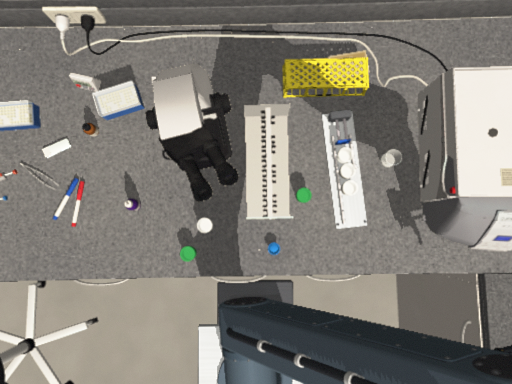

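```bash
python3 - <<'E'
import cv2
t=cv2.imread("pics/top0.png"); s=cv2.imread("pics/side0.png")
cv2.imwrite("pics/c1.png",cv2.resize(t[100:240,300:420],None,fx=5,fy=5,interpolation=cv2.INTER_CUBIC)[:, :][:700][:600])
a=cv2.resize(t[195:270,165:290],None,fx=6,fy=6,interpolation=cv2.INTER_CUBIC)
cv2.imwrite("pics/c2.png",a)
cv2.imwrite("pics/c3.png",cv2.resize(s[170:290,180:330],None,fx=5,fy=5,interpolation=cv2.INTER_CUBIC))
cv2.imwrite("pics/c1.png",cv2.resize(t[105:235,310:415],None,fx=4.5,fy=4.5,interpolation=cv2.INTER_CUBIC))
E
```

```text
(no output)
```

View pics/c1.png

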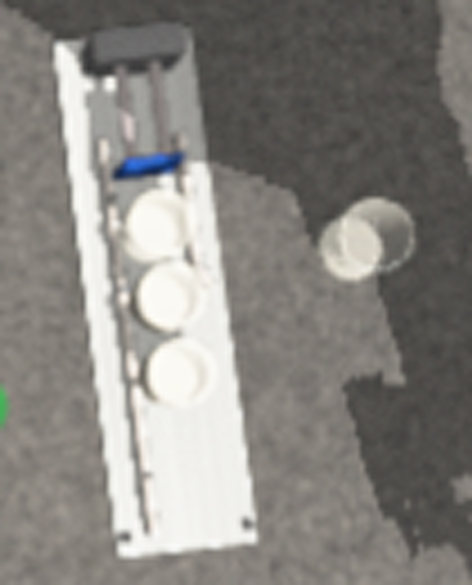

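View pics/c2.png

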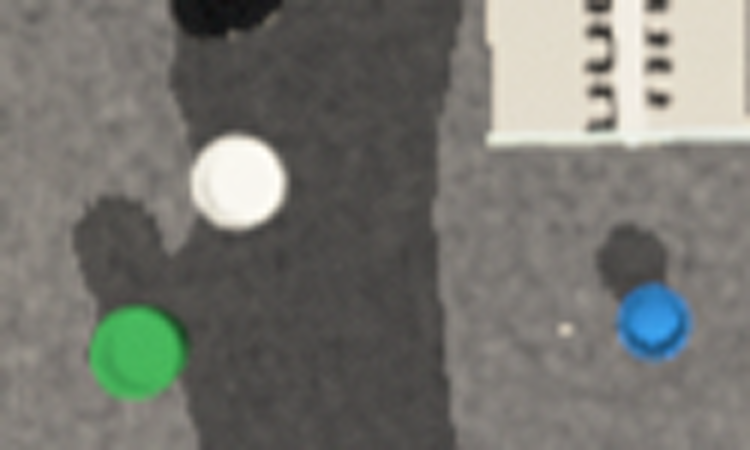

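View pics/c3.png

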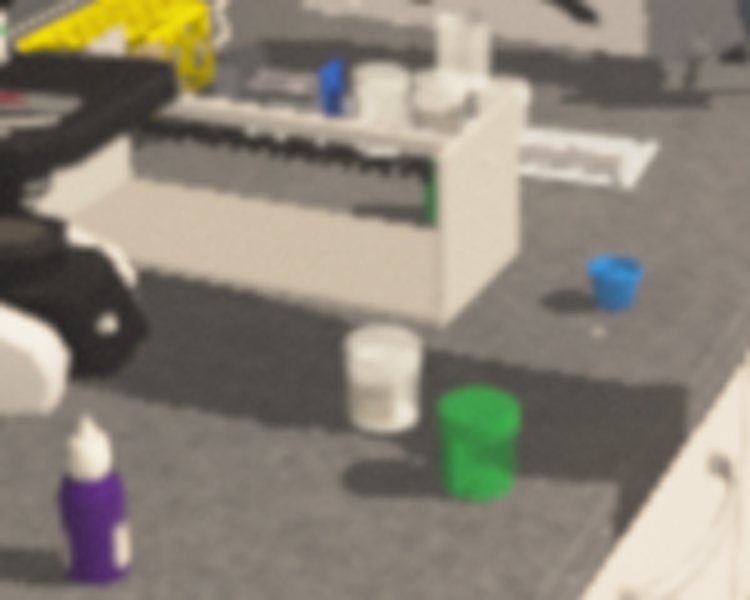

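```bash
cat > h.py <<'E'
import numpy as np, cv2
def ray(c,uv):
    p=cv2.undistortPoints(np.array(uv,float).reshape(-1,1,2),c["camera_matrix"],c["dist"]).reshape(-1,2)
    d=np.c_[p,np.ones(len(p))]@c["R"]      # R^T d
    o=-c["R"].T@c["t"]
    return o,d
def onplane(c,uv,z):
    o,d=ray(c,uv); s=(z-o[2])/d[:,2]; return o+d*s[:,None]
def proj(c,X):
    r,_=cv2.Rodrigues(c["R"]); return cv2.projectPoints(np.array(X,float).reshape(-1,1,3),r,c["t"],c["camera_matrix"],c["dist"])[0].reshape(-1,2)
def load(n): return dict(np.load(n))
E
python3 - <<'E'
from h import *
c=load("top0.npz"); im=c["pixels"].astype(int)
print(proj(c,[[0,0,0],[0.4,0,0]]))
hsv=cv2.cvtColor(c["pixels"],cv2.COLOR_RGB2HSV)
for r in (131,160,178,188,200,215,226): print(r,[tuple(im[r,x]) for x in range(322,372,3)])
# jar4
def blob(m,x0,y0,x1,y1):
    mm=np.zeros_like(m,np.uint8); mm[y0:y1,x0:x1]=m[y0:y1,x0:x1]
    cs,_=cv2.findContours(mm,cv2.RETR_EXTERNAL,cv2.CHAIN_APPROX_NONE); k=max(cs,key=cv2.contourArea); return cv2.minEnclosingCircle(k),cv2.moments(mm,True)['m10']/mm.sum(),cv2.moments(mm,True)['m01']/mm.sum(),mm.sum()
w=((im.min(2)>140)).astype(np.uint8)
print(blob(w,190,212,218,240))
b=((im[...,2]>im[...,0]+60)).astype(np.uint8)
print(blob(b,262,238,286,256), blob(b,325,130,360,150))
E
```

```text
[[254.57849842 380.23522232]
 [252.07656789 236.65938178]]
131 [(np.int64(128), np.int64(124), np.int64(117)), (np.int64(247), np.int64(247), np.int64(243)), (np.int64(243), np.int64(242), np.int64(239)), (np.int64(161), np.int64(160), np.int64(157)), (np.int64(160), np.int64(161), np.int64(156)), (np.int64(185), np.int64(173), np.int64(171)), (np.int64(162), np.int64(161), np.int64(158)), (np.int64(147), np.int64(149), np.int64(145)), (np.int64(140), np.int64(134), np.int64(133)), (np.int64(162), np.int64(161), np.int64(157)), (np.int64(159), np.int64(158), np.int64(155)), (np.int64(81), np.int64(81), np.int64(78)), (np.int64(75), np.int64(74), np.int64(70)), (np.int64(79), np.int64(79), np.int64(74)), (np.int64(77), np.int64(75), np.int64(73)), (np.int64(78), np.int64(76), np.int64(74)), (np.int64(85), np.int64(84), np.int64(79))]
160 [(np.int64(128), np.int64(123), np.int64(118)), (np.int64(128), np.int64(124), np.int64(118)), (np.int64(235), np.int64(234), np.int64(231)), (np.int64(241), np.int64(241), np.int64(237)), (np.int64(127), np.int64(125), np.int64(122)), (np.int64(181),
[... 4208 characters left out ...]
 np.int64(248), np.int64(246)), (np.int64(231), np.int64(230), np.int64(226)), (np.int64(214), np.int64(212), np.int64(206)), (np.int64(222), np.int64(222), np.int64(217)), (np.int64(181), np.int64(177), np.int64(171)), (np.int64(140), np.int64(134), np.int64(129)), (np.int64(138), np.int64(132), np.int64(128)), (np.int64(139), np.int64(135), np.int64(127))]
(((204.0, 225.0), 8.062357902526855), np.float64(204.06091370558374), np.float64(224.95939086294416), np.uint64(197))
(((273.5, 248.25), 6.270068168640137), np.float64(273.5), np.float64(248.32258064516128), np.uint64(124)) (((343.0, 141.0), 6.324655532836914), np.float64(342.5681818181818), np.float64(141.02272727272728), np.uint64(44))
```

```bash
python3 - <<'E'
from h import *
c=load("top0.npz"); g=c["pixels"].astype(float).mean(2)
def cross(v,lev,first=True):
    idx=[i+(lev-v[i])/(v[i+1]-v[i]) for i in range(len(v)-1) if (v[i]<lev)!=(v[i+1]<lev)]
    return idx[0] if first else idx[-1]
L=[(318+cross(g[r,318:345],188),r) for r in range(122,222)]
Rr=[(345+cross(g[r,345:372],188,False),r) for r in range(150,218)]
N=[(x,215+cross(g[215:236,x],188,False)) for x in range(342,361)]
def fit(P):
    P=P[:,:2]
    for _ in range(3):
        vx,vy,x,y=cv2.fitLine(P.astype(np.float32),cv2.DIST_HUBER,0,.01,.01).ravel(); n=np.array([-vy,vx]);d=(P-[x,y])@n
        P=P[abs(d)<max(2*d.std(),3e-4)]
    return np.array([x,y]),np.array([vx,vy]),d.std(),len(P)
pl,dl,e1,n1=fit(onplane(c,L,.003)); pr,dr,e2,n2=fit(onplane(c,Rr,.004)); pn,dn,e3,n3=fit(onplane(c,N,.002))
for d in (dl,dr): d*=np.sign(d[0])
print(pl,dl,np.degrees(np.arctan2(dl[1],dl[0])),e1,n1); print(pr,dr,np.degrees(np.arctan2(dr[1],dr[0])),e2,n2); print(pn,dn,np.degrees(np.arctan2(dn[1],dn[0])),e3)
u=dl+dr; u/=np.linalg.norm(u); v=np.array([-u[1],u[0]])
print("width",(pl-pr)@v)
mid=((pl@v)+(pr@v))/2; near=pn@u
O=u*(near+.27)+v*mid
print("u",u,"O",O,"ang",np.degrees(np.arctan2(u[1],u[0])))
np.savez("lane.npz",u=u,O=O)
def W(x,y,z): p=O+u*x+v*y; return [p[0],p[1],z]
# checks: reprojected points drawn in both views
out=[]
for n,x0,y0,k in (("top",310,105,5),("side",250,165,8)):
    cc=load(n+"0.npz"); im=cv2.cvtColor(cc["pixels"],cv2.COLOR_RGB2BGR)
    b=im[y0:y0+130,x0:x0+105] if n=="top" else im[y0:y0+55,x0:x0+90]
    b=cv2.resize(b,None,fx=k,fy=k,interpolation=cv2.INTER_CUBIC)
    for q,col in (([W(-.27,-.045,.004),W(-.27,.045,.004),W(.07,.045,.004),W(.07,-.045,.004)],(0,0,255)),([W(-.26,.0205,.02),W(0,.0205,.02),W(0,.0265,.02),W(-.26,.0265,.02)],(255,0,0)),([W(-.09,-.0235,.02),W(0,-.0235,.02)],(0,160,0))):
        pp=((proj(cc,q)+.5-[x0,y0])*k).astype(int); cv2.polylines(b,[pp],True,col,1)
    cv2.imwrite(f"pics/l_{n}.png",b)
j=onplane(c,[[204.06,224.96]],.048)[0]; print("jar4 top est",j)
E
```

```text
[ 0.5870051  -0.22825848] [0.99580824 0.0914655 ] 5.247922 0.0005454570969943664 100
[ 0.5507035 -0.321843 ] [0.9959146  0.09030047] 5.180893 0.0003624125751759212 61
[ 0.42307407 -0.2813174 ] [ 0.09190894 -0.9957674 ] -84.72656 0.0003121030035419622
width 0.08989804
u [0.9958616 0.090883 ] O [ 0.69259363 -0.2637582 ] ang 5.2144074
jar4 top est [0.43640331 0.13387263 0.048     ]
```

View pics/l_top.png

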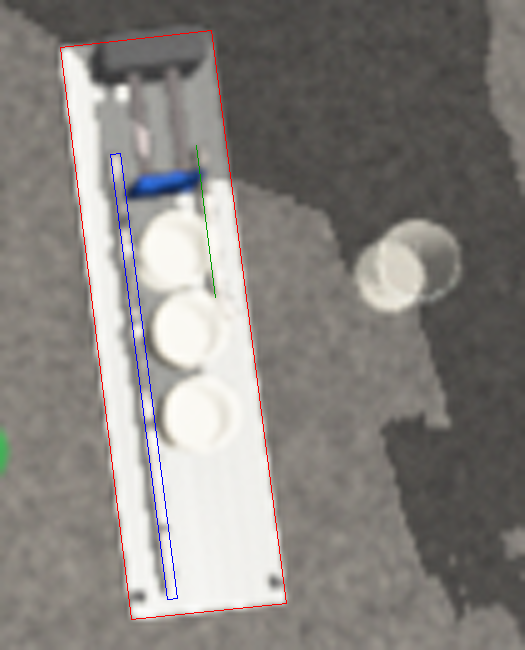

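View pics/l_side.png

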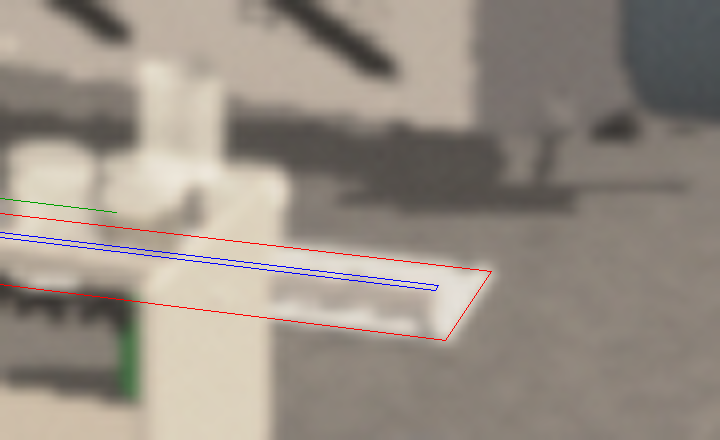

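```bash
python3 - <<'E'
from h import *
t=load("top0.npz"); s=load("side0.npz"); l=load("lane.npz"); u,O=l["u"],l["O"]; v=np.array([-u[1],u[0]])
jar=onplane(t,[[204.06,224.96]],.048)[0]
print("jar4",jar, "side proj top/bot", proj(s,[jar,[jar[0],jar[1],0]]), "top bottom", proj(t,[jar[0],jar[1],0]))
# side-view jar4 mask
im=s["pixels"].astype(int); m=np.zeros(im.shape[:2],np.uint8); sub=(im.min(2)>120); m[230:262,244:268]=sub[230:262,244:268]
n,lab,st,ce=cv2.connectedComponentsWithStats(m); k=1+st[1:,4].argmax(); print("side blob",st[k],ce[k])
for (nm,cx,cy) in (("j1",176,248),("j2",190,327),("j3",200,413)):
    p=onplane(t,[[310+cx/5-.5,105+cy/5-.5]],.050)[0][:2]-O; print(nm,"lane mm",p@u*1e3,p@v*1e3)
p=onplane(t,[[310+166/5,105+188/5]],.046)[0][:2]-O; print("foll approx",p@u*1e3,p@v*1e3)
for nm,uv,z in (("green a",[188,254],.048),("green b",[304,195],.048),("cap",[273.5,248.3],.026),("rack nearleft",[247,218],.09),("rack nearright",[291,218],.09)): print(nm,onplane(t,[uv],z)[0])
# rack height: near-left vertical edge in side view bottom (268,234.5)
b=onplane(s,[[268,234.5]],0)[0]; print("rack base pt",b, [ (z,proj(s,[b[0],b[1],z])[0].round(1)) for z in (.08,.1,.12)])
Z=[onplane(t,[[204,195]],z)[0].round(3) for z in (.1,.2)]; print("eyepiece",Z)
d=np.array([jar[0],jar[1]]); print("rot deg",5.2144-(-76.4+90))
E
```

```text
jar4 [0.43640331 0.13387263 0.048     ] side proj top/bot [[255.88294094 238.3079423 ]
 [256.08281036 253.28910572]] top bottom [[206.0607345  224.95236972]]
side blob [244 230  24  27 385] [256.98441558 241.64935065]
j1 lane mm -63.075146225509556 2.34769784650971
j2 lane mm -108.69477928565593 0.1964070770596182
j3 lane mm -157.70645558629948 0.8231840090151481
foll approx -29.18976364723177 1.5381365573141978
green a [0.35652463 0.17924482 0.048     ]
green b [ 0.51562558 -0.14914087  0.048     ]
cap [ 0.36678538 -0.06063933  0.026     ]
rack nearleft [0.45302407 0.01194207 0.09      ]
rack nearright [ 0.45091496 -0.10745505  0.09      ]
rack base pt [0.45464389 0.00795886 0.        ] [(0.08, array([268., 211.])), (0.1, array([268. , 204.9])), (0.12, array([268. , 198.8]))]
eyepiece [array([0.517, 0.127, 0.1  ]), array([0.51 , 0.115, 0.2  ])]
rot deg -8.385599999999993
```

Candidates for jar_4: the white jar at top (204,225)/side (256,246); green look-alikes at top (188,254) and (304,195); the lane jars at top (345,154), (348,170), (350,187). The close crops show the lone white, translucent jar at (204,225), which is jar_4 and lies at (0.436, 0.134) in both views. The blue cap is at top (273,248).

```bash
python3 -m crank '[[[0,0,0],[0,0,0.1464]],[[-1.5,-1.5,0],[0,0,0]],[[-2.6,-2.8,0],[0,0,0]],[[-2.6,-2.8,0],[0,0,0]],[[-2.6,-2.8,0],[0,0,0]],[[-2.6,-2.8,0],[0,0,0]],[[-2.6,-2.8,0],[0,0,0]],[[-2.6,-2.8,0],[0,0,0]],[[-2.6,-2.8,0],[0,0,0]],[[-2.6,-2.8,0],[0,0,0]],[[-2.6,-2.8,0],[0,0,0]],[[-2.6,-2.8,0],[0,0,0]]]' -1
cat >> h.py <<'E'
def show(tgt=None):
    from rig import read_state
    s=read_state(); l=load("lane.npz"); u,O=l["u"],l["O"]; v=np.array([-u[1],u[0]])
    p=np.array(s["position"]); R=np.array(s["tcp_rot"]); q=p[:2]-O
    print("t",round(s["time_s"],2),"pos",p.round(4),"lane mm",(q@u*1e3).round(2),(q@v*1e3).round(2),"yawerr",np.degrees(np.arctan2(R[1,0],R[0,0])-np.arctan2(-v[1],-v[0])).round(2),"zaxis",R[:,2].round(4))
    F=np.array(s["force"]); print("F lane",(F[:2]@u).round(2),(F[:2]@v).round(2),F[2].round(2),"M",np.round(s["moment"],2),"open",round(s["opening"],3),"j",np.round(s["joint_positions"],0))
    if tgt is not None: print("tool shift cm to tgt",(R.T@(np.array(tgt)-p)*100).round(2))
E
python3 -c "
from h import *;show([.4364,.1339,.2])"
```

```text
time_s: 1.3
position: [0.4163, -0.3055, 0.2223]
tcp_rot: [[0.09, -0.996, -0.0], [-0.996, -0.09, 0.001], [-0.001, 0.0, -1.0]]
force: [0.3, -0.9, 0.0]
opening: 1.003
t 1.3 pos [ 0.4163 -0.3055  0.2223] lane mm -278.95 -16.5 yawerr -0.04 zaxis [-4.e-04  5.e-04 -1.e+00]
F lane 0.26 -0.91 0.03 M [-0.    0.    0.04] open 1.003 j [-49.  22.  98.  -0.  61.  36.]
tool shift cm to tgt [-43.58  -5.96   2.25]
```

```bash
python3 -m crank '[[[-2,-0.3,0],[0,0,0]],[[-3.8,-0.5,0],[0,0,0]],[[-4,-0.6,0],[0,0,0]],[[-4,-0.6,0],[0,0,0]],[[-4,-0.6,0],[0,0,0]],[[-4,-0.6,0],[0,0,0]],[[-4,-0.6,0],[0,0,0]],[[-4,-0.6,0],[0,0,0]],[[-4,-0.6,0],[0,0,0]],[[-4,-0.6,0],[0,0,0]],[[-3.8,-0.5,0],[0,0,0]],[[-2,-0.4,2],[0,0,0]]]' >/dev/null
python3 -c "
from h import *;show([.4364,.1339,.022])"
```

```text
t 2.5 pos [0.4419 0.1352 0.2041] lane mm -213.37 420.09 yawerr 0.09 zaxis [ 5.2e-03  4.0e-04 -1.0e+00]
F lane 0.2 -0.4 -0.78 M [-0.02  0.01 -0.04] open 0.998 j [  3.  19. 106.   0.  54.  88.]
tool shift cm to tgt [ 0.08  0.66 18.2 ]
```

```bash
python3 -m crank '[[[0,0.5,1.5],[0,0,0]],[[0,0,3],[0,0,0]],[[0,0,3],[0,0,0]],[[0,0,2.5],[0,0,0]],[[0,0,1],[0,0,0]],[[0,0,0],[0,0,0]]]' >/dev/null
python3 -c "
from h import *;show([.4364,.1339,.022])"
```

```text
t 3.1 pos [0.4348 0.1322 0.0915] lane mm -220.79 417.72 yawerr -0.06 zaxis [-3.7e-03 -3.0e-04 -1.0e+00]
F lane 0.51 0.2 0.09 M [ 0.04  0.06 -0.01] open 1.0 j [  3.  31. 113.  -0.  37.  88.]
tool shift cm to tgt [-0.16 -0.21  6.95]
```

```bash
python3 -m crank '[[[-0.1,-0.2,1.5],[0,0,0]],[[0,0,2.2],[0,0,0]],[[0,0,2],[0,0,0]],[[0,0,1.2],[0,0,0]],[[0,0,0],[0,0,0]]]' >/dev/null
python3 - <<'E'
from h import *;show([.4364,.1339,.022])
from rig import capture
for n,b in (("side",(200,170,330,290)),("top",(140,150,300,280))):
    c=capture(n); i=cv2.cvtColor(c["pixels"],cv2.COLOR_RGB2BGR)[b[1]:b[3],b[0]:b[2]]; cv2.imwrite(f"pics/g_{n}.png",cv2.resize(i,None,fx=4,fy=4,interpolation=cv2.INTER_CUBIC))
E
```

```text
t 3.6 pos [0.438  0.1336 0.0235] lane mm -217.4 418.82 yawerr -0.04 zaxis [-6.e-04 -1.e-04 -1.e+00]
F lane -0.17 -0.12 0.23 M [-0.02  0.04 -0.02] open 1.002 j [  3.  39. 114.  -0.  27.  88.]
tool shift cm to tgt [-0.05  0.16  0.15]
```

View pics/g_side.png

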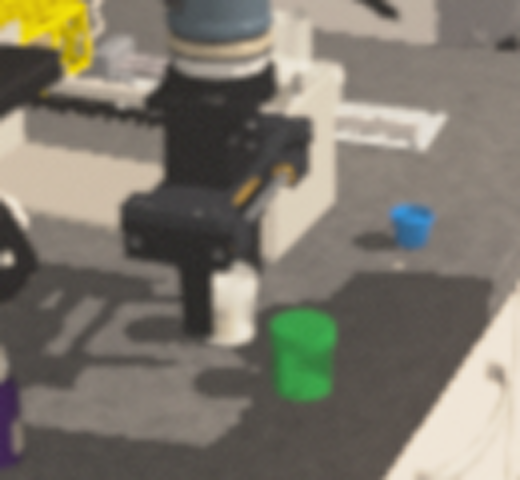

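```bash
python3 -c "
from h import *
print(proj(load('side0.npz'),[[.438,.185,.0235],[.438,.177,.0235],[.4364,.1339,.04]]))"
python3 -m crank '[[[-0.05,0.15,0.1],[0,0,0]],[[0,0,0],[0,0,0]],[[0,0,0],[0,0,0]]]' -1 ; python3 -c "
from h import *;show([.4364,.1339,.022])"
```

```text
[[247.51130883 253.79766177]
 [248.79574167 252.52618402]
 [255.91361093 240.84231166]]
time_s: 4.0
position: [0.4367, 0.1342, 0.0232]
tcp_rot: [[0.09, -0.996, 0.001], [-0.996, -0.09, 0.0], [0.0, -0.001, -1.0]]
force: [-1.1, 0.3, 0.2]
opening: 1.0
t 4.0 pos [0.4367 0.1342 0.0232] lane mm -218.69 419.57 yawerr -0.03 zaxis [ 1.2e-03  1.0e-04 -1.0e+00]
F lane -1.04 0.36 0.2 M [-0.05  0.04 -0.06] open 1.0 j [  3.  39. 115.   0.  26.  88.]
tool shift cm to tgt [0.03 0.03 0.12]
```

Finger projection matches. Close.

```bash
python3 -m crank '[[[0,0,0.1],[0,0,0]],[[0,0,0],[0,0,0]],[[0,0,0],[0,0,0]],[[0,0,0],[0,0,0]],[[0,0,0],[0,0,0]],[[0,0,0],[0,0,0]],[[0,0,0],[0,0,0]],[[0,0,0],[0,0,0]]]' 1 ; python3 -c "
from h import *;show([.4364,.1339,.022])"
```

```text
time_s: 4.8
position: [0.4363, 0.1342, 0.0215]
tcp_rot: [[0.09, -0.996, -0.0], [-0.996, -0.09, 0.0], [-0.0, 0.0, -1.0]]
force: [-0.1, -0.5, -0.0]
opening: 0.475
t 4.8 pos [0.4363 0.1342 0.0215] lane mm -219.03 419.57 yawerr -0.04 zaxis [-1.e-04  0.e+00 -1.e+00]
F lane -0.17 -0.45 -0.05 M [0.04 0.04 0.04] open 0.475 j [  3.  39. 115.   0.  26.  88.]
tool shift cm to tgt [ 0.03 -0.   -0.05]
```

```bash
python3 -m crank '[[[0,0,-1],[0,0,0]],[[0,0,-2.5],[0,0,0]],[[0,0,-3],[0,0,0]],[[0,0,-3],[0,0,0]],[[0,0,-3],[0,0,0]],[[0,0,-3],[0,0,0]],[[0,0,-2],[0,0,0]],[[0,0,0],[0,0,0]]]' >/dev/null ; python3 - <<'E'
from h import *
l=load("lane.npz");u,O=l["u"],l["O"];v=np.array([-u[1],u[0]]);p=O-.222*u-.0013*v
show([*p,.2])
from rig import capture
for n,b in (("side",(200,130,330,270)),):
    c=capture(n); i=cv2.cvtColor(c["pixels"],cv2.COLOR_RGB2BGR)[b[1]:b[3],b[0]:b[2]]; cv2.imwrite(f"pics/h_{n}.png",cv2.resize(i,None,fx=4,fy=4,interpolation=cv2.INTER_CUBIC))
E
```

```text
t 5.6 pos [0.4381 0.1343 0.1996] lane mm -217.29 419.56 yawerr -0.02 zaxis [ 7.2e-03  4.0e-04 -1.0e+00]
F lane 0.8 0.04 -0.76 M [ 0.02 -0.    0.01] open 0.478 j [  3.  19. 107.   0.  53.  88.]
tool shift cm to tgt [ 4.209e+01  4.500e-01 -3.000e-02]
```

View pics/h_side.png

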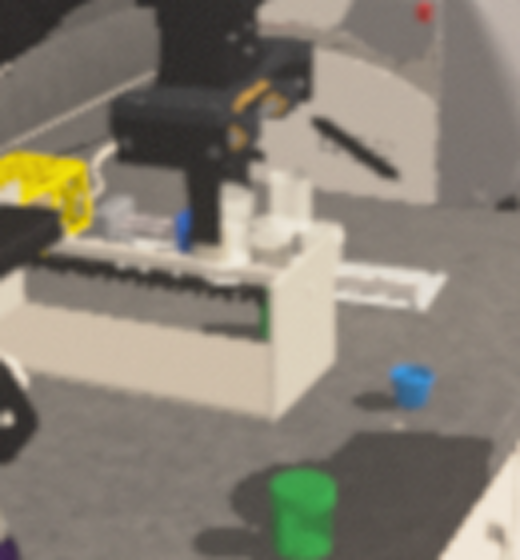

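The jar is held and clear of the rack. Carry it across.

```bash
python3 -m crank '[[[2,0,0],[0,0,0]],[[3.8,0,0],[0,0,0]],[[3.8,0,0],[0,0,0]],[[3.8,0,0],[0,0,0]],[[3.8,0,0],[0,0,0]],[[3.8,0,0],[0,0,0]],[[3.8,0,0],[0,0,0]],[[3.8,0,0],[0,0,0]],[[3.8,0,0],[0,0,0]],[[3.8,0,0],[0,0,0]],[[3.8,0,0],[0,0,0]],[[2,0,0],[0,0,0]]]' >/dev/null 
python3 -m crank '[[[0,0,0],[0,0,0]],[[0,0,0],[0,0,0]],[[0,0,0],[0,0,0]]]' >/dev/null
python3 - <<'E'
from h import *
l=load("lane.npz");u,O=l["u"],l["O"];v=np.array([-u[1],u[0]]);p=O-.222*u-.0013*v
show([*p,.0255])
E
```

```text
t 7.15 pos [ 0.4735 -0.282   0.1958] lane mm -219.87 1.78 yawerr 0.03 zaxis [-0.0021  0.0025 -1.    ]
F lane -0.3 0.18 -0.71 M [ 0.02 -0.04  0.01] open 0.473 j [-42.  27.  94.   0.  59.  42.]
tool shift cm to tgt [ 0.35  0.18 17.03]
```

```bash
python3 -m crank '[[[0.3,0.2,1.5],[0,0,0]],[[0,0,2.5],[0,0,0]],[[0,0,3],[0,0,0]],[[0,0,3],[0,0,0]],[[0,0,2.3],[0,0,0]],[[0,0,1.5],[0,0,0]],[[0,0,0],[0,0,0]],[[0,0,0],[0,0,0]]]' >/dev/null 
python3 - <<'E'
from h import *
l=load("lane.npz");u,O=l["u"],l["O"];v=np.array([-u[1],u[0]]);p=O-.222*u-.0013*v
show([*p,.0255])
from rig import capture
for n,b in (("side",(230,120,370,240)),("top",(310,100,420,240))):
    c=capture(n); i=cv2.cvtColor(c["pixels"],cv2.COLOR_RGB2BGR)[b[1]:b[3],b[0]:b[2]]; cv2.imwrite(f"pics/k_{n}.png",cv2.resize(i,None,fx=4,fy=4,interpolation=cv2.INTER_CUBIC))
E
```

```text
t 7.95 pos [ 0.4727 -0.2862  0.0588] lane mm -221.01 -2.32 yawerr 0.04 zaxis [-4.e-04  5.e-04 -1.e+00]
F lane 0.35 0.14 -1.71 M [-0.01  0.04 -0.01] open 0.478 j [-43.  39. 100.   0.  42.  42.]
tool shift cm to tgt [-0.1   0.1   3.33]
```

View pics/k_side.png

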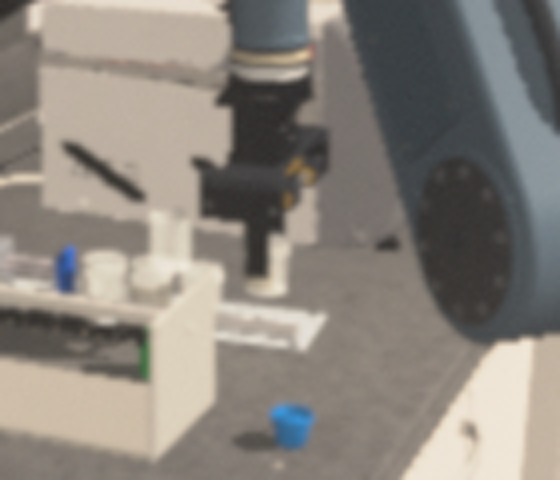

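View pics/k_top.png

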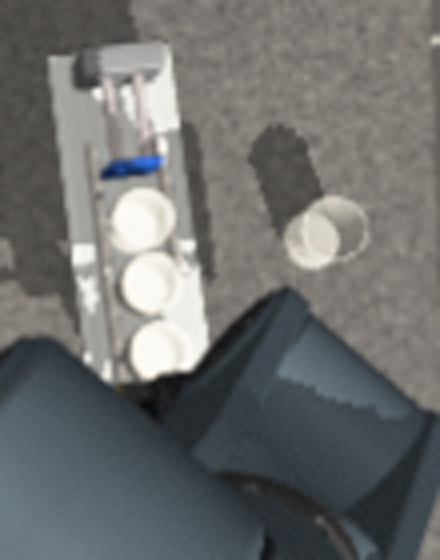

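```bash
python3 -m crank '[[[-0.1,0,1],[0,0,0]],[[0,0,1.2],[0,0,0]],[[0,0,0.6],[0,0,0]],[[0,0,0.2],[0,0,0]],[[0,0,0],[0,0,0]],[[0,0,0],[0,0,0]]]' 
python3 -c "
from h import *;show()"
```

```text
time_s: 8.65
position: [0.4725, -0.2864, 0.0285]
tcp_rot: [[0.09, -0.996, 0.0], [-0.996, -0.09, 0.0], [-0.0, -0.0, -1.0]]
force: [-0.1, -0.1, -1.0]
opening: 0.48
t 8.65 pos [ 0.4725 -0.2864  0.0285] lane mm -221.22 -2.56 yawerr -0.04 zaxis [ 0.  0. -1.]
F lane -0.12 -0.09 -0.97 M [ 0.03  0.02 -0.  ] open 0.48 j [-43.  42. 100.   0.  38.  42.]
```

```bash
python3 -m crank '[[[0,0,0.15],[0,0,0]],[[0,0,0],[0,0,0]]]' |grep -E "pos|force"; python3 -m crank '[[[0,0,0.1],[0,0,0]],[[0,0,0],[0,0,0]]]'  |grep -E "pos|force"; 
python3 -m crank '[[[0,0,0.05],[0,0,0]],[[0,0,0],[0,0,0]]]'  |grep -E "pos|force"; python3 -c "
from h import *;show()"
```

```text
position: [0.4726, -0.2864, 0.0271]
force: [-0.5, -0.5, -0.4]
position: [0.4725, -0.2863, 0.0261]
force: [0.6, -0.6, -0.2]
position: [0.4725, -0.2863, 0.0256]
force: [0.7, 0.9, -0.9]
t 9.25 pos [ 0.4725 -0.2863  0.0256] lane mm -221.23 -2.48 yawerr -0.04 zaxis [ 1.e-04 -1.e-04 -1.e+00]
F lane 0.74 0.86 -0.89 M [-0.01  0.01 -0.05] open 0.477 j [-43.  42. 101.   0.  37.  42.]
```

```bash
python3 -m crank '[[[0,0,0.05],[0,0,0]],[[0,0,0],[0,0,0]]]' |grep -E "pos|force"; python3 -m crank '[[[0,0,0.03],[0,0,0]],[[0,0,0],[0,0,0]]]'  |grep -E "pos|force"; 
```

```text
position: [0.4726, -0.2863, 0.0255]
force: [-0.8, 0.4, 3.7]
position: [0.4726, -0.2863, 0.0255]
force: [-0.7, 0.7, 6.6]
```

```bash
python3 -m crank '[[[0,0,-0.06],[0,0,0]],[[0,0,0],[0,0,0]]]' |grep -E "pos|force"; 
python3 -m crank '[[[-0.15,0,0],[0,0,0]],[[0,0,0],[0,0,0]],[[0,0,0],[0,0,0]]]'  |grep -E "pos|force";python3 -m crank '[[[-0.08,0,0],[0,0,0]],[[0,0,0],[0,0,0]]]'  |grep -E "pos|force";  python3 -c "
from h import *;show()"
```

```text
position: [0.4726, -0.2864, 0.0255]
force: [-0.7, 1.0, 3.1]
position: [0.4728, -0.2855, 0.0255]
force: [-0.4, -2.1, 2.5]
position: [0.4728, -0.2845, 0.0255]
force: [-0.6, -2.2, 2.6]
t 10.35 pos [ 0.4728 -0.2845  0.0255] lane mm -220.78 -0.72 yawerr -0.04 zaxis [ 0.0012 -0.0011 -1.    ]
F lane -0.77 -2.19 2.65 M [-0.35 -0.05  0.03] open 0.475 j [-43.  42. 101.  -0.  37.  42.]
```

```bash
python3 -m crank '[[[0,0,-0.04],[0,0,0]],[[0,0,0],[0,0,0]]]' |grep -E "pos|force"; for i in 1 2 3; do
python3 -m crank '[[[-0.05,0,0],[0,0,0]],[[0,0,0],[0,0,0]]]'  |grep -E "pos|force"; done;  python3 -c "
from h import *;show()"
```

```text
position: [0.4721, -0.2835, 0.0255]
force: [0.5, -0.9, 2.3]
position: [0.4721, -0.2833, 0.0256]
force: [0.5, -1.3, -0.0]
position: [0.4721, -0.2833, 0.0256]
force: [-1.6, -2.2, -1.6]
position: [0.4723, -0.2832, 0.0257]
force: [0.9, -4.2, -2.5]
t 11.15 pos [ 0.4723 -0.2832  0.0257] lane mm -221.16 0.71 yawerr -0.02 zaxis [ 4.0e-04 -1.1e-03 -1.0e+00]
F lane 0.49 -4.23 -2.53 M [-0.79  0.07  0.02] open 0.476 j [-43.  42. 101.  -0.  37.  42.]
```

```bash
python3 -m crank '[[[0.3,0,0],[0,0,0]],[[0,0,0],[0,0,0]],[[0,0,0],[0,0,0]],[[0,0,0],[0,0,0]]]' >/dev/null;  python3 -c "
from h import *;show()"
```

```text
t 11.55 pos [ 0.472  -0.2848  0.0256] lane mm -221.62 -0.88 yawerr -0.03 zaxis [-0.001   0.0012 -1.    ]
F lane 0.39 0.34 -0.93 M [-0.04 -0.    0.02] open 0.474 j [-43.  42. 101.   0.  37.  42.]
```

```bash
python3 -m crank '[[[0,0,0.02],[0,0,0]],[[0,-0.1,0],[0,0,0]],[[0,-0.15,0],[0,0,0]],[[0,-0.15,0],[0,0,0]],[[0,-0.15,0],[0,0,0]],[[0,-0.15,0],[0,0,0]],[[0,-0.15,0],[0,0,0]],[[0,-0.15,0],[0,0,0]],[[0,-0.15,0],[0,0,0]],[[0,-0.15,0],[0,0,0]],[[0,-0.15,0],[0,0,0]],[[0,-0.15,0],[0,0,0]]]' >/dev/null;  python3 -c "
from h import *;show()"
```

```text
t 12.75 pos [ 0.4875 -0.2838  0.0274] lane mm -206.09 -1.32 yawerr -0.0 zaxis [-1.6e-03  4.0e-04 -1.0e+00]
F lane -4.09 2.27 14.25 M [0.31 0.93 0.03] open 0.474 j [-42.  42.  99.  -0.  39.  43.]
```

```bash
python3 -m crank '[[[0,0,0],[0,0,0]],[[0,0,0],[0,0,0]],[[0,0,0],[0,0,0]]]' >/dev/null; python3 - <<'E'
from h import *
show()
from rig import capture
for n,b in (("side",(270,150,350,220)),("top",(310,100,420,240))):
    c=capture(n); i=cv2.cvtColor(c["pixels"],cv2.COLOR_RGB2BGR)[b[1]:b[3],b[0]:b[2]]; cv2.imwrite(f"pics/m_{n}.png",cv2.resize(i,None,fx=4 if n=="top" else 8,fy=4 if n=="top" else 8,interpolation=cv2.INTER_CUBIC))
show()
E
```

```text
t 13.05 pos [ 0.4877 -0.2838  0.0273] lane mm -205.89 -1.3 yawerr -0.0 zaxis [-1.2e-03  3.0e-04 -1.0e+00]
F lane -4.54 1.92 14.35 M [ 0.39  0.9  -0.  ] open 0.475 j [-42.  42.  99.  -0.  39.  43.]
t 13.15 pos [ 0.4877 -0.2838  0.0273] lane mm -205.9 -1.31 yawerr -0.0 zaxis [-1.2e-03  3.0e-04 -1.0e+00]
F lane -3.39 2.16 14.76 M [0.34 0.87 0.01] open 0.472 j [-42.  42.  99.  -0.  39.  43.]
```

View pics/m_side.png

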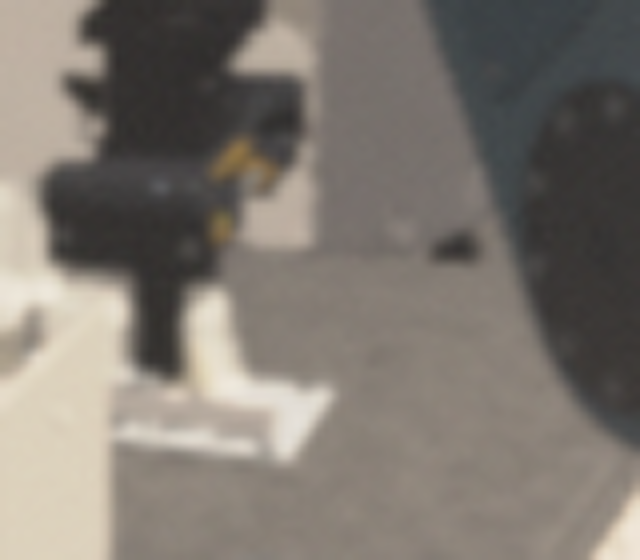

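View pics/m_top.png

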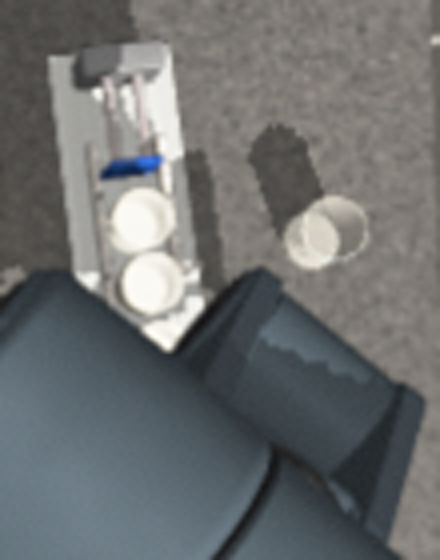

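The gripped jar has pivoted: its foot (side about (297,198)) drags behind the lid, because I was bearing down slightly. I'll unload it, let it settle upright, regrip, and then carry its weight while pushing.

```bash
python3 -m crank '[[[0,0,-0.12],[0,0,0]],[[0,0,0],[0,0,0]],[[0,0,0],[0,0,0]]]' |grep -E "pos|force"; python3 -m crank '[[[0,0,-0.08],[0,0,0]],[[0,0,0],[0,0,0]],[[0,0,0],[0,0,0]]]' |grep -E "pos|force";python3 -c "
from h import *;show()"
```

```text
position: [0.4886, -0.2842, 0.0271]
force: [-1.5, 0.7, 6.0]
position: [0.4885, -0.2842, 0.0273]
force: [-0.5, 0.7, 1.0]
t 13.75 pos [ 0.4885 -0.2842  0.0273] lane mm -205.12 -1.78 yawerr -0.03 zaxis [ 1.e-04 -1.e-04 -1.e+00]
F lane -0.48 0.72 1.02 M [ 0.01  0.08 -0.  ] open 0.477 j [-42.  42.  99.  -0.  39.  43.]
```

```bash
python3 -m crank '[[[0,0,0],[0,0,0]],[[0,0,0],[0,0,0]],[[0,0,0],[0,0,0]],[[0,0,0],[0,0,0]],[[0,0,0],[0,0,0]],[[0,0,0],[0,0,0]]]' -0.3 |grep -E "pos|force|open"; python3 - <<'E'
from h import *
show()
from rig import capture
for n,b in (("side",(270,150,350,220)),):
    c=capture(n); i=cv2.cvtColor(c["pixels"],cv2.COLOR_RGB2BGR)[b[1]:b[3],b[0]:b[2]]; cv2.imwrite(f"pics/n_{n}.png",cv2.resize(i,None,fx=8,fy=8,interpolation=cv2.INTER_CUBIC))
E
```

```text
position: [0.4884, -0.2841, 0.0275]
force: [0.5, -1.3, -0.4]
opening: 0.645
t 14.35 pos [ 0.4884 -0.2841  0.0275] lane mm -205.24 -1.66 yawerr -0.03 zaxis [ 0. -0. -1.]
F lane 0.34 -1.35 -0.36 M [-0.    0.03  0.  ] open 0.645 j [-42.  42.  99.   0.  39.  43.]
```

View pics/n_side.png

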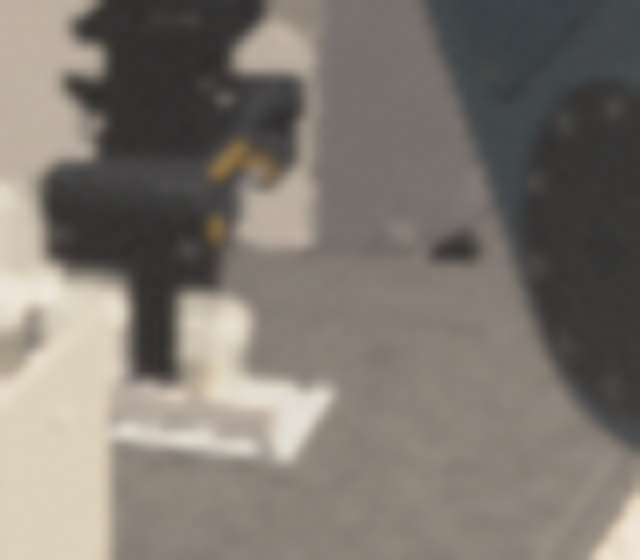

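```bash
python3 - <<'E'
from h import *
s=load("side0.npz"); l=load("lane.npz"); u,O=l["u"],l["O"]; v=np.array([-u[1],u[0]])
for x in (-.222,-.216,-.21,-.204):
    a=np.linspace(0,2*np.pi,90); P=O+u*x+v*-.001
    out=[]
    for z,r in ((.052,.0214),(.042,.0214),(.012,.0198)):
        q=proj(s,np.c_[P[0]+r*np.cos(a),P[1]+r*np.sin(a),np.full(90,z)]); out+= [((q[:,0].max()-270+.5)*8).round(), ((q[:,1].min()-150+.5)*8).round()]
    print(x,out)
E
```

```text
-0.222 [np.float64(258.0), np.float64(299.0), np.float64(258.0), np.float64(319.0), np.float64(252.0), np.float64(381.0)]
-0.216 [np.float64(246.0), np.float64(298.0), np.float64(245.0), np.float64(318.0), np.float64(240.0), np.float64(379.0)]
-0.21 [np.float64(233.0), np.float64(296.0), np.float64(232.0), np.float64(317.0), np.float64(227.0), np.float64(378.0)]
-0.204 [np.float64(220.0), np.float64(295.0), np.float64(220.0), np.float64(315.0), np.float64(215.0), np.float64(376.0)]
```

```bash
python3 -m crank '[[[0,0.4,0],[0,0,0]],[[0,0.6,0],[0,0,0]],[[0,0.35,-0.06],[0,0,0]],[[0,0,0],[0,0,0]],[[0,0,0],[0,0,0]],[[0,0,0],[0,0,0]]]' |grep -E "force"; python3 - <<'E'
from h import *
show()
from rig import capture
for n,b in (("side",(270,150,350,220)),):
    c=capture(n); i=cv2.cvtColor(c["pixels"],cv2.COLOR_RGB2BGR)[b[1]:b[3],b[0]:b[2]]; cv2.imwrite(f"pics/o_{n}.png",cv2.resize(i,None,fx=8,fy=8,interpolation=cv2.INTER_CUBIC))
E
```

```text
force: [0.3, 0.4, -0.1]
t 15.0 pos [ 0.4751 -0.2854  0.0282] lane mm -218.61 -1.83 yawerr -0.04 zaxis [ 3.e-04 -3.e-04 -1.e+00]
F lane 0.34 0.34 -0.09 M [-0.02  0.05  0.01] open 0.645 j [-43.  42. 100.   0.  38.  42.]
```

View pics/o_side.png

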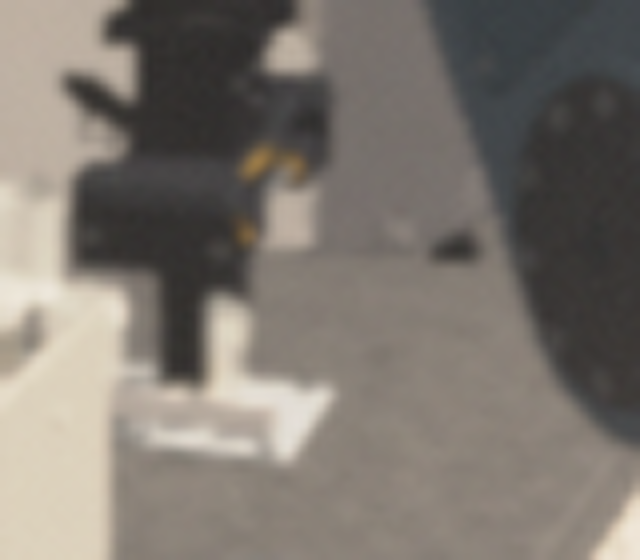

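```bash
python3 -m crank '[[[-0.05,0,0.12],[0,0,0]],[[0,0,0.12],[0,0,0]],[[0,0,0],[0,0,0]],[[0,0,0],[0,0,0]],[[0,0,0],[0,0,0]]]' -0.3|grep -E "force"; python3 -c "
from h import *;show()"
```

```text
force: [0.5, 0.0, -0.7]
t 15.55 pos [ 0.4749 -0.2848  0.0257] lane mm -218.71 -1.13 yawerr -0.03 zaxis [ 0.  0. -1.]
F lane 0.48 -0.04 -0.67 M [ 0.   -0.09 -0.  ] open 0.647 j [-43.  42. 100.   0.  38.  42.]
```

```bash
python3 -m crank '[[[0,0,0],[0,0,0]],[[0,0,0],[0,0,0]],[[0,0,0],[0,0,0]],[[0,0,0],[0,0,0]],[[0,0,0],[0,0,0]],[[0,0,0],[0,0,0]]]' 1|grep -E "force"; python3 -c "
from h import *;show()"
```

```text
force: [-0.1, -0.3, 0.8]
t 16.15 pos [ 0.4749 -0.2849  0.0258] lane mm -218.7 -1.23 yawerr -0.04 zaxis [ 1.e-04 -1.e-04 -1.e+00]
F lane -0.11 -0.24 0.76 M [-0.01  0.01 -0.05] open 0.474 j [-43.  42. 100.   0.  38.  42.]
```

```bash
python3 -m crank '[[[0,0,-0.07],[0,0,0]],[[0,0,0],[0,0,0]],[[0,-0.05,0],[0,0,0]],[[0,-0.1,0],[0,0,0]],[[0,-0.1,0],[0,0,0]],[[0,-0.1,0],[0,0,0]],[[0,-0.05,0],[0,0,0]],[[0,0,0],[0,0,0]]]'|grep -E "force"; python3 -c "
from h import *;show()"
```

```text
force: [0.8, -0.8, -1.4]
t 16.95 pos [ 0.4789 -0.2844  0.0264] lane mm -214.64 -1.15 yawerr -0.03 zaxis [ 0. -0. -1.]
F lane 0.75 -0.88 -1.41 M [ 0.   -0.02 -0.04] open 0.476 j [-42.  42. 100.   0.  38.  43.]
```

```bash
python3 -m crank '[[[0,-0.1,0],[0,0,0]],[[0,-0.12,0],[0,0,0]],[[0,-0.12,0],[0,0,0]],[[0,-0.12,0],[0,0,0]],[[0,-0.12,0],[0,0,0]],[[0,-0.12,0],[0,0,0]],[[0,-0.12,0],[0,0,0]],[[0,-0.12,0],[0,0,0]],[[0,-0.12,0],[0,0,0]],[[0,-0.12,0],[0,0,0]],[[0,0,0],[0,0,0]]]'|grep -E "force"; python3 - <<'E'
from h import *
show()
from rig import capture
for n,b in (("side",(270,150,350,220)),):
    c=capture(n); i=cv2.cvtColor(c["pixels"],cv2.COLOR_RGB2BGR)[b[1]:b[3],b[0]:b[2]]; cv2.imwrite(f"pics/p_{n}.png",cv2.resize(i,None,fx=8,fy=8,interpolation=cv2.INTER_CUBIC))
E
```

```text
force: [-1.1, 0.3, -1.3]
t 18.05 pos [ 0.4906 -0.2833  0.0264] lane mm -202.89 -1.12 yawerr -0.03 zaxis [-1.e-04  1.e-04 -1.e+00]
F lane -1.07 0.38 -1.32 M [0.04 0.1  0.06] open 0.476 j [-41.  42.  98.  -0.  39.  44.]
```

View pics/p_side.png

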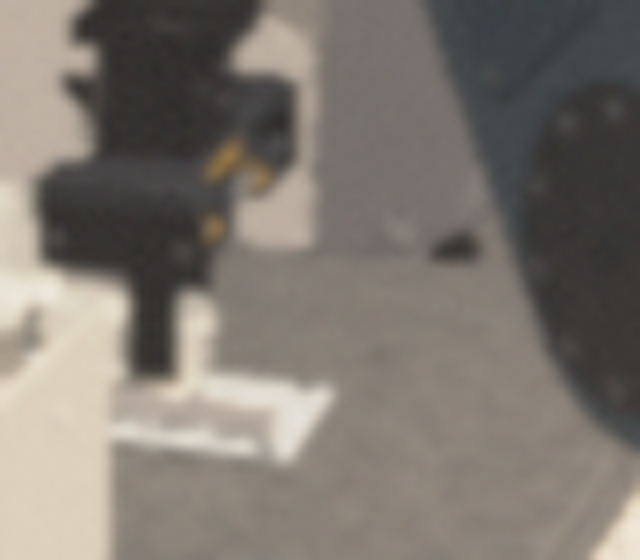

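```bash
python3 -m crank '[[[0,-0.1,0],[0,0,0]],[[0,-0.1,0],[0,0,0]],[[0,-0.1,0],[0,0,0]],[[0,-0.1,0],[0,0,0]],[[0,-0.1,0],[0,0,0]],[[0,-0.1,0],[0,0,0]],[[0,-0.1,0],[0,0,0]],[[0,-0.1,0],[0,0,0]]]'|grep -E "force"; python3 -c "
from h import *;show()"
python3 -m crank '[[[0,-0.1,0],[0,0,0]],[[0,-0.1,0],[0,0,0]],[[0,-0.1,0],[0,0,0]],[[0,-0.1,0],[0,0,0]],[[0,-0.1,0],[0,0,0]],[[0,-0.1,0],[0,0,0]]]'|grep -E "force"; python3 -c "
from h import *;show()"
```

```text
force: [-0.8, -1.2, -1.0]
t 18.9 pos [ 0.4985 -0.2825  0.0264] lane mm -195.04 -1.03 yawerr -0.03 zaxis [-4.e-04  3.e-04 -1.e+00]
F lane -0.89 -1.13 -0.96 M [0.03 0.14 0.04] open 0.476 j [-41.  43.  97.  -0.  40.  44.]
force: [-1.7, 0.1, 0.6]
t 19.5 pos [ 0.5045 -0.2821  0.0264] lane mm -188.95 -1.13 yawerr -0.03 zaxis [-1.e-04  1.e-04 -1.e+00]
F lane -1.7 0.29 0.62 M [ 0.    0.25 -0.05] open 0.474 j [-40.  43.  97.  -0.  40.  45.]
```

```bash
python3 -m crank '[[[0,-0.1,0],[0,0,0]],[[0,-0.1,0],[0,0,0]],[[0,-0.1,0],[0,0,0]],[[0,-0.1,0],[0,0,0]],[[0,-0.1,0],[0,0,0]],[[0,-0.1,0],[0,0,0]]]'|grep -E "force"; python3 - <<'E'
from h import *
show()
from rig import capture
for n,b in (("side",(240,150,340,220)),("top",(310,100,420,210))):
    c=capture(n); i=cv2.cvtColor(c["pixels"],cv2.COLOR_RGB2BGR)[b[1]:b[3],b[0]:b[2]]; cv2.imwrite(f"pics/q_{n}.png",cv2.resize(i,None,fx=5 if n=="top" else 8,fy=5 if n=="top" else 8,interpolation=cv2.INTER_CUBIC))
show()
E
```

```text
force: [-1.0, 0.3, -0.6]
t 20.1 pos [ 0.5106 -0.2815  0.0265] lane mm -182.87 -1.17 yawerr -0.04 zaxis [ 0.  0. -1.]
F lane -1.01 0.4 -0.62 M [0.05 0.27 0.03] open 0.478 j [-40.  43.  96.   0.  41.  45.]
t 20.2 pos [ 0.5108 -0.2816  0.0265] lane mm -182.71 -1.24 yawerr -0.03 zaxis [ 3.e-04 -2.e-04 -1.e+00]
F lane -1.79 0.24 -0.62 M [0.   0.16 0.05] open 0.476 j [-40.  43.  96.   0.  41.  45.]
```

View pics/q_side.png

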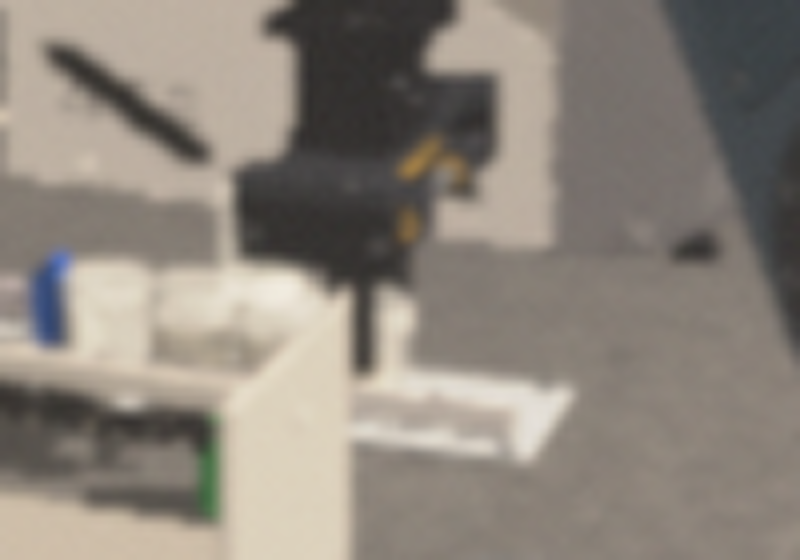

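View pics/q_top.png

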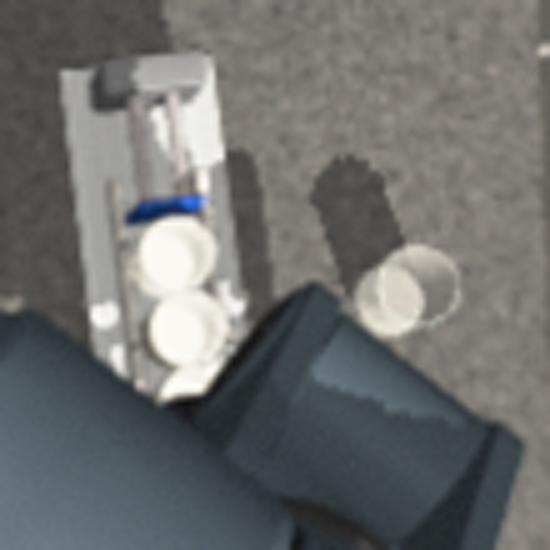

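The side view shows all the jars upright. The top view shows jars 1 to 3 closed up just short of the blue follower (about (343,142)). Continue.

```bash
for i in 1 2; do echo; done; python3 -m crank '[[[0,-0.1,0],[0,0,0]],[[0,-0.1,0],[0,0,0]],[[0,-0.1,0],[0,0,0]],[[0,-0.1,0],[0,0,0]],[[0,-0.1,0],[0,0,0]]]'|grep -E "force"; python3 -c "
from h import *;show()"
python3 -m crank '[[[0,-0.1,0],[0,0,0]],[[0,-0.1,0],[0,0,0]],[[0,-0.1,0],[0,0,0]],[[0,-0.1,0],[0,0,0]],[[0,-0.1,0],[0,0,0]]]'|grep -E "force"; python3 -c "
from h import *;show()"
```

```text
force: [-4.5, -0.8, 0.2]
t 20.7 pos [ 0.5152 -0.281   0.0264] lane mm -178.27 -1.02 yawerr -0.02 zaxis [-1.e-03  4.e-04 -1.e+00]
F lane -4.51 -0.36 0.24 M [-0.1   0.59 -0.01] open 0.478 j [-40.  43.  95.  -0.  41.  45.]
force: [-4.6, -0.7, 0.4]
t 21.2 pos [ 0.5191 -0.2801  0.0261] lane mm -174.24 -0.47 yawerr -0.02 zaxis [-0.0029  0.0015 -1.    ]
F lane -4.61 -0.25 0.35 M [-0.08  0.82  0.02] open 0.478 j [-39.  44.  95.  -0.  42.  46.]
```

```bash
python3 -m crank '[[[0.02,-0.1,-0.01],[0,0,0]],[[0.02,-0.1,-0.01],[0,0,0]],[[0.02,-0.1,-0.01],[0,0,0]],[[0,-0.1,0],[0,0,0]],[[0,-0.1,0],[0,0,0]]]'|grep -E "force"; python3 -c "
from h import *;show()"
python3 -m crank '[[[0,-0.1,0],[0,0,0]],[[0,-0.1,0],[0,0,0]],[[0,-0.1,0],[0,0,0]],[[0,-0.1,0],[0,0,0]]]'|grep -E "force"; python3 -c "
from h import *;show()"
```

```text
force: [-4.6, -0.3, -1.2]
t 21.7 pos [ 0.5253 -0.2807  0.0266] lane mm -168.15 -1.62 yawerr -0.03 zaxis [-6.e-04  4.e-04 -1.e+00]
F lane -4.58 0.11 -1.22 M [-0.07  0.77  0.03] open 0.474 j [-39.  44.  94.  -0.  42.  46.]
force: [-4.0, -0.2, -1.0]
t 22.1 pos [ 0.5296 -0.2804  0.0267] lane mm -163.84 -1.8 yawerr -0.03 zaxis [ 0. -0. -1.]
F lane -3.99 0.16 -0.96 M [-0.06  0.74 -0.01] open 0.472 j [-39.  44.  93.  -0.  43.  46.]
```

```bash
python3 -m crank '[[[-0.02,-0.06,0],[0,0,0]],[[-0.02,-0.06,0],[0,0,0]],[[0,-0.05,0],[0,0,0]],[[0,-0.05,0],[0,0,0]]]'|grep -E "force"; python3 -c "
from h import *;show()" | head -2
for i in 1 ; do python3 -m crank '[[[0,-0.04,0],[0,0,0]],[[0,-0.04,0],[0,0,0]]]'|grep -E "pos|force"; done
python3 - <<'E'
from h import *
show()
from rig import capture
for n,b in (("side",(240,150,340,220)),("top",(310,100,420,210))):
    c=capture(n); i=cv2.cvtColor(c["pixels"],cv2.COLOR_RGB2BGR)[b[1]:b[3],b[0]:b[2]]; cv2.imwrite(f"pics/r_{n}.png",cv2.resize(i,None,fx=5 if n=="top" else 8,fy=5 if n=="top" else 8,interpolation=cv2.INTER_CUBIC))
E
```

```text
force: [-4.4, 0.4, -0.9]
t 22.5 pos [ 0.5317 -0.2798  0.0268] lane mm -161.74 -1.37 yawerr -0.04 zaxis [-0.  0. -1.]
F lane -4.37 0.78 -0.94 M [-0.05  0.75 -0.  ] open 0.474 j [-38.  44.  93.   0.  43.  46.]
position: [0.5325, -0.2798, 0.0268]
force: [-4.8, 0.3, -0.9]
t 22.7 pos [ 0.5325 -0.2798  0.0268] lane mm -160.92 -1.38 yawerr -0.04 zaxis [ 0.  0. -1.]
F lane -4.75 0.69 -0.89 M [0.01 0.78 0.01] open 0.477 j [-38.  44.  93.   0.  43.  46.]
```

View pics/r_side.png

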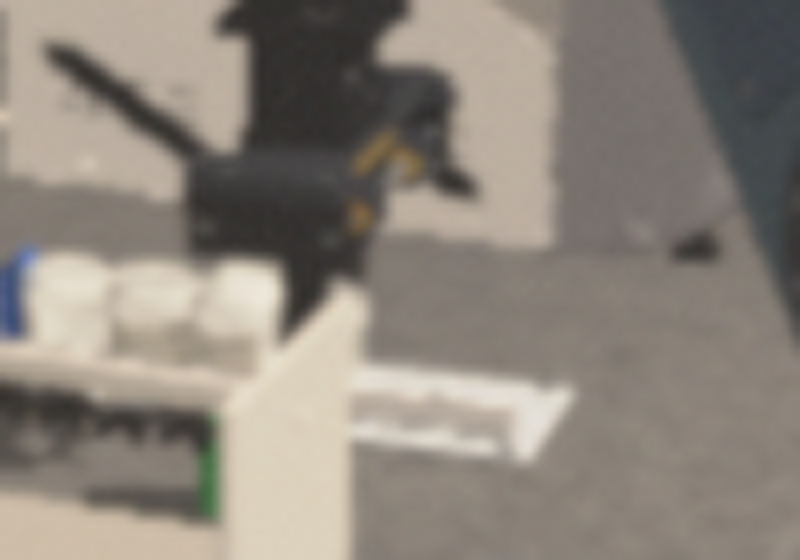

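View pics/r_top.png

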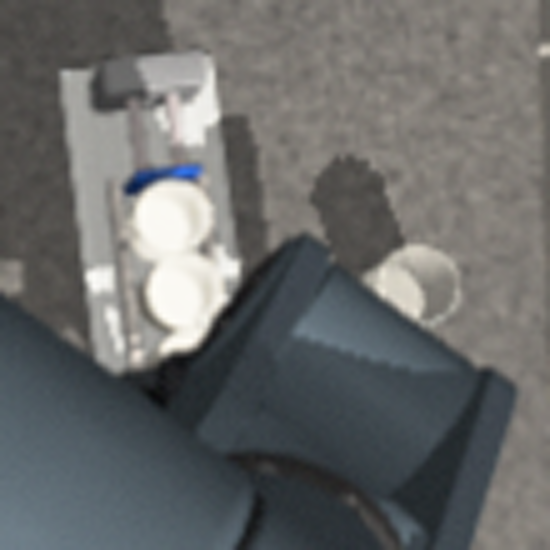

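The row is straight and upright, and the follower is moving. I'll creep now, with single-row calls that each report force.

```bash
python3 -m crank '[[[0,-0.03,0],[0,0,0]],[[0,-0.03,0],[0,0,0]],[[0,-0.03,0],[0,0,0]]]'|grep -E "pos|force"
python3 -m crank '[[[0,-0.03,0],[0,0,0]],[[0,-0.03,0],[0,0,0]],[[0,-0.03,0],[0,0,0]]]'|grep -E "pos|force"
```

```text
position: [0.5333, -0.2797, 0.0267]
force: [-4.2, -0.3, -0.3]
position: [0.5343, -0.2796, 0.0268]
force: [-4.5, -0.5, -0.5]
```

```bash
python3 -m crank '[[[0,-0.03,0],[0,0,0]],[[0,-0.03,0],[0,0,0]],[[0,-0.03,0],[0,0,0]]]'|grep -E "pos|force"
python3 -m crank '[[[0,-0.03,0],[0,0,0]],[[0,-0.03,0],[0,0,0]],[[0,-0.03,0],[0,0,0]]]'|grep -E "pos|force"
```

```text
position: [0.5352, -0.2795, 0.0268]
force: [-3.5, 0.2, -0.5]
position: [0.536, -0.2794, 0.0268]
force: [-4.0, -0.2, -1.1]
```

```bash
python3 -m crank '[[[0,-0.03,0],[0,0,0]],[[0,-0.03,0],[0,0,0]],[[0,-0.03,0],[0,0,0]]]'|grep -E "pos|force"
python3 -m crank '[[[0,-0.03,0],[0,0,0]],[[0,-0.03,0],[0,0,0]],[[0,-0.03,0],[0,0,0]]]'|grep -E "pos|force"
```

```text
position: [0.537, -0.2793, 0.0268]
force: [-5.3, 0.1, -0.8]
position: [0.5378, -0.2793, 0.0267]
force: [-3.6, -0.5, -0.5]
```

```bash
python3 -m crank '[[[0,-0.03,0],[0,0,0]],[[0,-0.03,0],[0,0,0]],[[0,-0.03,0],[0,0,0]]]'|grep -E "pos|force"; python3 -c "
from h import *;show()" | head -2
```

```text
position: [0.5384, -0.2791, 0.0267]
force: [-5.6, -1.4, -0.8]
t 24.9 pos [ 0.5384 -0.2791  0.0267] lane mm -154.99 -1.26 yawerr -0.03 zaxis [-8.e-04  3.e-04 -1.e+00]
F lane -5.7 -0.86 -0.81 M [-0.11  0.82 -0.03] open 0.477 j [-38.  44.  92.  -0.  43.  47.]
```

```bash
for i in 1; do python3 -m crank '[[[0,-0.03,0],[0,0,0]],[[0,0,0],[0,0,0]]]'|grep -E "pos|force"; done
```

```text
position: [0.5384, -0.2789, 0.0266]
force: [-6.0, -1.4, -0.9]
```

```bash
for i in 1; do python3 -m crank '[[[0,-0.03,0],[0,0,0]],[[0,0,0],[0,0,0]]]'|grep -E "pos|force"; done
```

```text
position: [0.5384, -0.2788, 0.0265]
force: [-6.0, -0.2, -0.8]
```

```bash
for i in 1; do python3 -m crank '[[[0,-0.03,0],[0,0,0]],[[0,0,0],[0,0,0]]]'|grep -E "pos|force"; done
```

```text
position: [0.5384, -0.2786, 0.0265]
force: [-6.2, -1.1, -1.4]
```

```bash
python3 -m crank '[[[0.03,-0.03,-0.02],[0,0,0]],[[0,0,0],[0,0,0]]]'|grep -E "pos|force";  python3 -c "
from h import *;show()"
```

```text
position: [0.5384, -0.2788, 0.0265]
force: [-6.3, -0.6, -1.8]
t 25.7 pos [ 0.5384 -0.2788  0.0265] lane mm -154.88 -0.93 yawerr -0.02 zaxis [-0.0032  0.0016 -1.    ]
F lane -6.28 0.01 -1.83 M [-0.1   1.11  0.05] open 0.475 j [-38.  44.  92.  -0.  44.  47.]
```

```bash
python3 -m crank '[[[0.02,-0.03,0],[0,0,0]],[[0,0,0],[0,0,0]]]'|grep -E "pos|force";  python3 -c "
from h import *;show()"
```

```text
position: [0.5385, -0.2788, 0.0265]
force: [-7.0, -0.4, 0.0]
t 25.9 pos [ 0.5385 -0.2788  0.0265] lane mm -154.86 -0.96 yawerr -0.01 zaxis [-0.0038  0.0019 -1.    ]
F lane -6.96 0.21 0.02 M [-0.01  1.25  0.01] open 0.479 j [-38.  44.  92.  -0.  44.  47.]
```

```bash
python3 -m crank '[[[0.01,-0.05,-0.01],[0,0,0]],[[0.01,-0.05,0],[0,0,0]]]'|grep -E "force";  python3 -c "
from h import *;show()"
```

```text
force: [-9.8, -0.1, -1.0]
t 26.1 pos [ 0.5386 -0.2786  0.0264] lane mm -154.75 -0.78 yawerr 0.01 zaxis [-0.0058  0.0027 -1.    ]
F lane -9.77 0.75 -1.05 M [-0.09  1.5   0.08] open 0.48 j [-38.  44.  92.  -0.  44.  47.]
```

```bash
python3 -m crank '[[[0.01,-0.05,-0.01],[0,0,0]],[[0.01,-0.05,0],[0,0,0]]]'|grep -E "force";  python3 -c "
from h import *;show()"
```

```text
force: [-11.2, -1.0, -0.6]
t 26.3 pos [ 0.5386 -0.2784  0.0263] lane mm -154.65 -0.63 yawerr 0.02 zaxis [-0.0077  0.0036 -1.    ]
F lane -11.28 0.05 -0.62 M [-0.17  1.76 -0.01] open 0.477 j [-38.  44.  92.  -0.  44.  47.]
```

```bash
python3 -m crank '[[[0.02,-0.05,-0.01],[0,0,0]],[[0.02,-0.05,-0.01],[0,0,0]]]'|grep -E "force";  python3 -c "
from h import *;show()"
```

```text
force: [-12.9, -1.3, 0.3]
t 26.5 pos [ 0.5387 -0.2783  0.0262] lane mm -154.57 -0.54 yawerr 0.04 zaxis [-0.0098  0.0046 -0.9999]
F lane -13.0 -0.12 0.35 M [-0.19  2.07 -0.01] open 0.48 j [-38.  44.  92.  -0.  44.  47.]
```

```bash
python3 -m crank '[[[0.02,-0.05,-0.01],[0,0,0]],[[0,0,0],[0,0,0]]]'|grep -E "force";  python3 -c "
from h import *;show()"
```

```text
force: [-13.2, -0.7, -0.6]
t 26.7 pos [ 0.5387 -0.2783  0.0262] lane mm -154.56 -0.49 yawerr 0.04 zaxis [-0.0108  0.0051 -0.9999]
F lane -13.19 0.47 -0.6 M [-0.13  2.08  0.01] open 0.48 j [-38.  44.  92.  -0.  44.  47.]
```

```bash
python3 -m crank '[[[0.02,-0.05,-0.01],[0,0,0]],[[0.02,-0.04,-0.01],[0,0,0]]]'|grep -E "force";  python3 -c "
from h import *;show()"
```

```text
force: [-14.7, -2.1, 0.1]
t 26.9 pos [ 0.5388 -0.2783  0.0262] lane mm -154.48 -0.49 yawerr 0.05 zaxis [-0.0127  0.0059 -0.9999]
F lane -14.86 -0.78 0.13 M [-0.18  2.37 -0.01] open 0.478 j [-38.  45.  92.  -0.  45.  47.]
```

```bash
python3 -m crank '[[[0,-0.03,0],[0,0,0]],[[0,0,0],[0,0,0]]]'|grep -E "force";  python3 -c "
from h import *;show()"
```

```text
force: [-15.7, -1.0, -0.2]
t 27.1 pos [ 0.5388 -0.2783  0.0261] lane mm -154.47 -0.47 yawerr 0.06 zaxis [-0.0132  0.006  -0.9999]
F lane -15.72 0.46 -0.19 M [-0.22  2.39  0.02] open 0.475 j [-38.  45.  92.  -0.  45.  47.]
```

```bash
python3 -m crank '[[[0,-0.01,0],[0,0,0]],[[0,0,0],[0,0,0]],[[0,0,0],[0,0,0]]]'|grep force; python3 -m crank '[[[0,0,0],[0,0,0]],[[0,0,0],[0,0,0]],[[0,0,0],[0,0,0]]]'|grep force;python3 -m crank '[[[0,0,0],[0,0,0]],[[0,0,0],[0,0,0]],[[0,0,0],[0,0,0]]]'|grep force;  python3 - <<'E'
from h import *
show()
from rig import capture
for n,b in (("side",(220,150,320,220)),("top",(310,100,420,210))):
    c=capture(n); i=cv2.cvtColor(c["pixels"],cv2.COLOR_RGB2BGR)[b[1]:b[3],b[0]:b[2]]; cv2.imwrite(f"pics/s_{n}.png",cv2.resize(i,None,fx=5 if n=="top" else 8,fy=5 if n=="top" else 8,interpolation=cv2.INTER_CUBIC))
show()
E
```

```text
force: [-14.7, -2.3, -0.3]
force: [-15.3, -1.3, -0.4]
force: [-14.4, -0.6, 0.4]
t 28.0 pos [ 0.5388 -0.2782  0.0261] lane mm -154.45 -0.43 yawerr 0.06 zaxis [-0.0133  0.0061 -0.9999]
F lane -14.44 0.76 0.38 M [-0.17  2.44  0.07] open 0.479 j [-38.  45.  92.  -0.  45.  47.]
t 28.1 pos [ 0.5388 -0.2782  0.0261] lane mm -154.47 -0.44 yawerr 0.05 zaxis [-0.0133  0.0061 -0.9999]
F lane -14.62 -0.21 0.37 M [-0.22  2.43  0.03] open 0.472 j [-38.  45.  92.  -0.  45.  47.]
```

View pics/s_side.png

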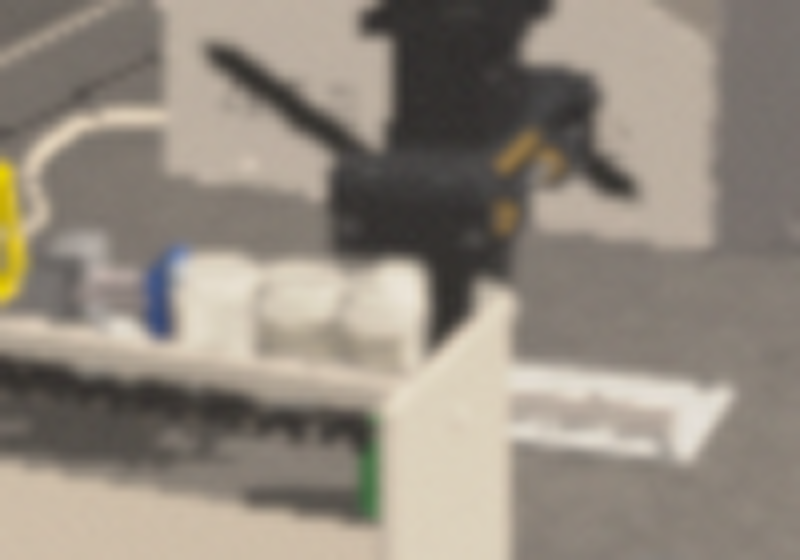

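View pics/s_top.png

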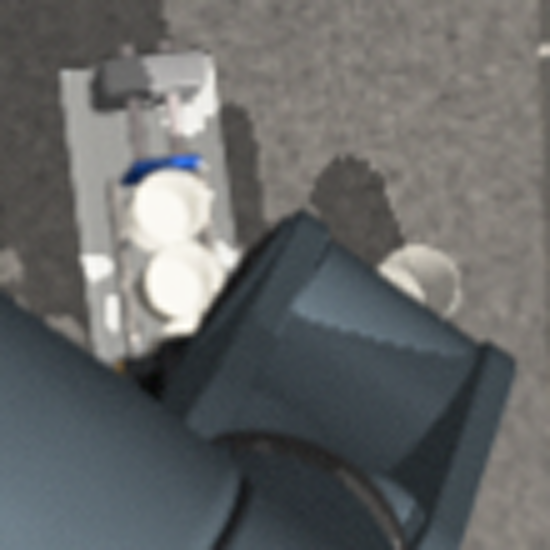

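The row is straight, closed up and held at about 14.8 N. I'll add a little towards 16 N and hold again.

```bash
python3 -m crank '[[[0,-0.05,0],[0,0,0]],[[0,0,0],[0,0,0]],[[0,0,0],[0,0,0]]]'|grep force; python3 -m crank '[[[0,0,0],[0,0,0]],[[0,0,0],[0,0,0]]]'|grep force;python3 -m crank '[[[0,0,0],[0,0,0]],[[0,0,0],[0,0,0]]]'|grep force;python3 -m crank '[[[0,0,0],[0,0,0]],[[0,0,0],[0,0,0]]]'|grep force; python3 -c "
from h import *;show()"
```

```text
force: [-16.2, -1.3, 1.3]
force: [-15.8, -1.5, 1.0]
force: [-16.3, -1.1, 0.4]
force: [-15.8, -1.0, 0.5]
t 29.0 pos [ 0.5389 -0.2782  0.0261] lane mm -154.41 -0.39 yawerr 0.07 zaxis [-0.0142  0.0063 -0.9999]
F lane -15.85 0.43 0.5 M [-0.32  2.63  0.01] open 0.477 j [-38.  45.  92.  -0.  45.  47.]
```

```bash
python3 -m crank '[[[-0.03,0.1,0.01],[0,0,0]],[[-0.03,0.1,0.01],[0,0,0]],[[-0.03,0.1,0.01],[0,0,0]],[[-0.03,0.1,0.01],[0,0,0]]]'|grep force; python3 -c "
from h import *;show()"
```

```text
force: [-8.3, -0.7, -1.7]
t 29.4 pos [ 0.5385 -0.2784  0.0264] lane mm -154.76 -0.61 yawerr -0.01 zaxis [-0.0061  0.0032 -1.    ]
F lane -8.38 0.05 -1.74 M [-0.07  1.28 -0.01] open 0.472 j [-38.  44.  92.  -0.  44.  47.]
```

```bash
python3 -m crank '[[[-0.04,0.08,0],[0,0,0]],[[-0.04,0.08,0],[0,0,0]],[[-0.04,0.08,0],[0,0,0]],[[0,0,0],[0,0,0]]]'|grep force; python3 -c "
from h import *;show()"
```

```text
force: [-5.2, 0.4, -1.9]
t 29.8 pos [ 0.5383 -0.2783  0.027 ] lane mm -154.93 -0.44 yawerr -0.03 zaxis [-1.4e-03  9.0e-04 -1.0e+00]
F lane -5.19 0.84 -1.86 M [-0.06  0.95 -0.02] open 0.478 j [-38.  44.  92.  -0.  43.  47.]
```

```bash
python3 -m crank '[[[-0.05,0.06,0.04],[0,0,0]],[[-0.03,0.06,0.03],[0,0,0]],[[0,0,0],[0,0,0]]]'|grep force; python3 -c "
from h import *;show()"
```

```text
force: [-3.8, 0.6, -1.0]
t 30.1 pos [ 0.5382 -0.2781  0.0267] lane mm -155.03 -0.24 yawerr -0.04 zaxis [ 9.e-04 -4.e-04 -1.e+00]
F lane -3.72 0.93 -0.99 M [-0.01  0.58 -0.  ] open 0.479 j [-38.  44.  93.   0.  43.  47.]
```

```bash
python3 -m crank '[[[-0.05,0.04,0.04],[0,0,0]],[[-0.03,0.04,0.03],[0,0,0]],[[0,0,0],[0,0,0]],[[0,0,0],[0,0,0]]]'|grep force; python3 -c "
from h import *;show()"
```

```text
force: [-1.0, -0.3, -0.1]
t 30.5 pos [ 0.5379 -0.2777  0.0262] lane mm -155.29 0.18 yawerr -0.04 zaxis [ 0.0021 -0.0011 -1.    ]
F lane -1.05 -0.23 -0.13 M [-0.06  0.14  0.04] open 0.476 j [-38.  44.  93.   0.  43.  47.]
```

```bash
python3 -m crank '[[[0,-0.04,0.03],[0,0,0]],[[0,0,0.02],[0,0,0]],[[0,0,0],[0,0,0]]]'|grep force; python3 -c "
from h import *;show()"
```

```text
force: [-0.8, -0.0, 3.4]
t 30.8 pos [ 0.538  -0.2776  0.0259] lane mm -155.21 0.26 yawerr -0.03 zaxis [ 0.0015 -0.001  -1.    ]
F lane -0.75 0.05 3.36 M [-0.01  0.09  0.01] open 0.474 j [-38.  44.  93.   0.  43.  47.]
```

```bash
python3 -m crank '[[[0,0,-0.03],[0,0,0]],[[0,-0.05,0],[0,0,0]],[[0,-0.02,0],[0,0,0]],[[0,0,0],[0,0,0]]]'|grep force; python3 -c "
from h import *;show()"
```

```text
force: [-2.0, -2.5, 3.2]
t 31.2 pos [ 0.538  -0.2774  0.0258] lane mm -155.24 0.45 yawerr -0.02 zaxis [-1.e-04 -4.e-04 -1.e+00]
F lane -2.27 -2.32 3.17 M [-0.22  0.34  0.02] open 0.474 j [-38.  44.  93.  -0.  43.  47.]
```

Seated and lightly loaded. Open.

```bash
python3 -m crank '[[[0,0,0],[0,0,0]],[[0,0,0],[0,0,0]],[[0,0,0],[0,0,0]],[[0,0,0],[0,0,0]],[[0,0,0],[0,0,0]],[[0,0,0],[0,0,0]]]' -0.3 |grep -E "force|open"; python3 -c "
from h import *;show()"
```

```text
force: [-0.3, -0.4, -0.7]
opening: 0.651
t 31.8 pos [ 0.5381 -0.2771  0.0256] lane mm -155.11 0.8 yawerr -0.03 zaxis [-0.e+00  1.e-04 -1.e+00]
F lane -0.34 -0.33 -0.73 M [ 0.   -0.05  0.03] open 0.651 j [-38.  44.  93.   0.  43.  47.]
```

Rise straight up, then clear the view (back towards the start side).

```bash
python3 -m crank '[[[0,0,-0.5],[0,0,0]],[[0,0,-1],[0,0,0]],[[0,0,-2],[0,0,0]],[[0,0,-3],[0,0,0]],[[0,0,-3],[0,0,0]],[[0,0,-3],[0,0,0]],[[0,0,-3],[0,0,0]],[[0,0,-2],[0,0,0]],[[0,1,-1],[0,0,0]]]' |grep -E "force|pos"; 
python3 -m crank '[[[0,1.5,0],[0,0,0]],[[0.5,2.5,0],[0,0,0]],[[1.5,2.5,0],[0,0,0]],[[2,2,0],[0,0,0]],[[3,1.5,0],[0,0,0]],[[3,1,0],[0,0,0]],[[3,1,0],[0,0,0]],[[3,1,0],[0,0,0]],[[2,1,0],[0,0,0]],[[0,0,0],[0,0,0]],[[0,0,0],[0,0,0]]]' |grep -E "force|pos"; python3 - <<'E'
from h import *
show()
from rig import capture
for n,b in (("side",(200,150,330,240)),("top",(310,100,420,230))):
    c=capture(n); np.savez(n+"1.npz",**c); i=cv2.cvtColor(c["pixels"],cv2.COLOR_RGB2BGR); cv2.imwrite(f"pics/{n}_end.png",i); i=i[b[1]:b[3],b[0]:b[2]]; cv2.imwrite(f"pics/t_{n}.png",cv2.resize(i,None,fx=4.5 if n=="top" else 6,fy=4.5 if n=="top" else 6,interpolation=cv2.INTER_CUBIC))
E
```

```text
position: [0.5297, -0.2789, 0.214]
force: [0.6, 1.0, 0.1]
position: [0.4041, -0.469, 0.2102]
force: [-0.2, 0.2, -0.7]
t 33.8 pos [ 0.4041 -0.469   0.2102] lane mm -305.93 -178.18 yawerr -0.09 zaxis [-7.0e-04  2.4e-03 -1.0e+00]
F lane -0.15 0.22 -0.67 M [ 0.03  0.02 -0.  ] open 0.653 j [-60.  31.  84.   0.  66.  25.]
```

View pics/t_side.png

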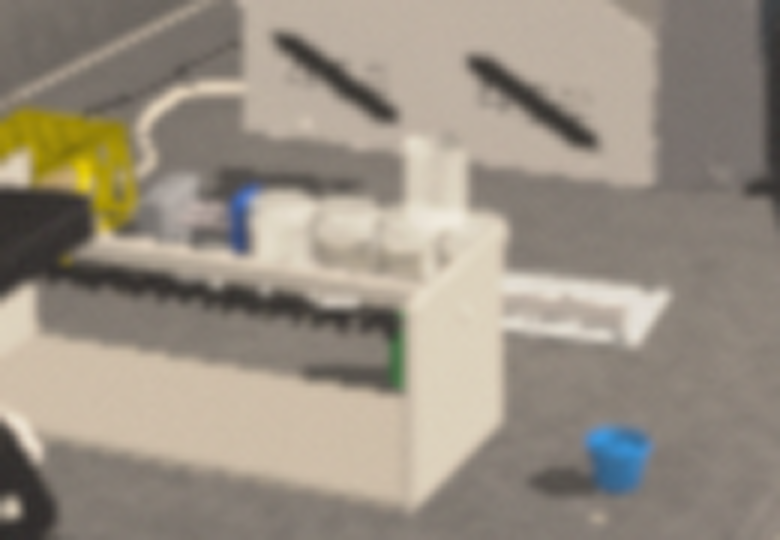

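View pics/t_top.png

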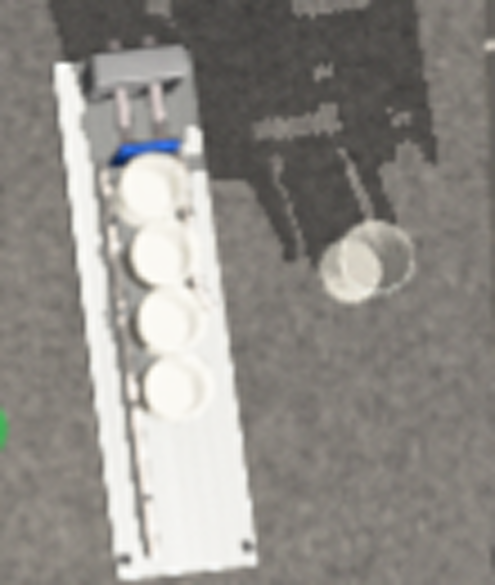

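View pics/top_end.png

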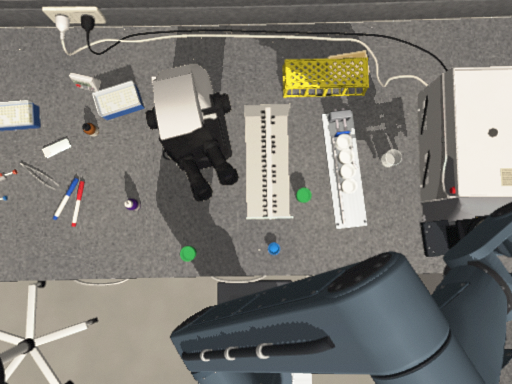

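```bash
python3 - <<'E'
from h import *
t=load("top1.npz"); l=load("lane.npz"); u,O=l["u"],l["O"]; v=np.array([-u[1],u[0]])
im=t["pixels"]; g=cv2.cvtColor(im,cv2.COLOR_RGB2GRAY)
b=cv2.resize(g[125:200,325:365],None,fx=8,fy=8,interpolation=cv2.INTER_CUBIC)
# lid's bright (warm-white) top disc
r=im[...,0].astype(int)
m=((r>=247)&(im[...,2]<249)).astype(np.uint8)[125:200,330:362]
m=cv2.morphologyEx(m,cv2.MORPH_OPEN,np.ones((3,3),np.uint8))
n,lab,st,ce=cv2.connectedComponentsWithStats(m)
for i in range(1,n):
    if st[i,4]>25:
        p=onplane(t,[ce[i]+[330,125]],.052)[0][:2]-O; print(st[i,4],(ce[i]+[330,125]).round(1),"lane mm",(p@u*1e3).round(1),(p@v*1e3).round(1))
t0=load("top0.npz")
for nm,(x0,y0,x1,y1) in (("cap",(262,238,286,258)),("bottle",(122,195,142,212)),("beaker",(378,142,408,172))):
    d=np.abs(t0["pixels"][y0:y1,x0:x1].astype(int)-im[y0:y1,x0:x1]).mean(); print(nm,"mean diff",d.round(1))
B=((im[...,2].astype(int)>r+60))[238:256,262:286]; ys,xs=np.nonzero(B); print("cap",xs.mean()+262,ys.mean()+238)
E
```

```text
77 [342.1 142.5] lane mm -29.5 6.1
81 [344.3 156.9] lane mm -71.1 4.9
88 [346.  171.5] lane mm -113.0 5.4
87 [347.2 186.3] lane mm -155.0 7.3
cap mean diff 1.3
bottle mean diff 1.3
beaker mean diff 19.0
cap 273.472 248.28
```

```bash
python3 - <<'E'
from h import *
t=load("top1.npz"); l=load("lane.npz"); u,O=l["u"],l["O"]; v=np.array([-u[1],u[0]])
g=t["pixels"].astype(float).mean(2).astype(np.float32)
X=[-.0285,-.0713,-.1124,-.1552]
ys=np.arange(-.034,.034,.001)
for x in [-.0265,-.0693,-.1121,-.1549]:
    prof=0
    for dx in (-.006,-.003,0,.003,.006):
        P=np.array([[*(O+u*(x+dx)+v*y),.049] for y in ys]); q=proj(t,P).astype(np.float32)
        prof=prof+cv2.remap(g,q[:,0].reshape(1,-1),q[:,1].reshape(1,-1),cv2.INTER_CUBIC).ravel()/5
    print(x,[int(k) for k in prof[::2]])
print((ys[::2]*1e3).astype(int).tolist())
E
python3 - <<'E'
import cv2
i=cv2.imread("pics/top_end.png")[120:205,320:370]
cv2.imwrite("pics/u.png",cv2.resize(i,None,fx=7,fy=7,interpolation=cv2.INTER_LANCZOS4))
E
```

```text
-0.0265 [163, 215, 235, 239, 235, 224, 219, 225, 229, 224, 215, 212, 221, 236, 244, 246, 247, 247, 247, 247, 247, 246, 246, 247, 248, 248, 242, 219, 190, 167, 168, 184, 187, 163]
-0.0693 [172, 221, 237, 239, 239, 241, 245, 245, 237, 221, 213, 221, 234, 243, 246, 247, 247, 247, 247, 247, 247, 247, 247, 248, 249, 244, 213, 152, 105, 107, 133, 162, 172, 160]
-0.1121 [174, 222, 236, 240, 238, 237, 239, 243, 242, 235, 227, 226, 234, 243, 247, 247, 247, 247, 247, 247, 247, 247, 247, 247, 249, 249, 238, 189, 128, 98, 114, 151, 169, 157]
-0.1549 [171, 224, 238, 239, 237, 237, 241, 246, 247, 243, 233, 225, 226, 234, 244, 247, 248, 247, 247, 247, 247, 247, 247, 247, 248, 249, 248, 230, 176, 126, 154, 202, 212, 179]
[-34, -32, -30, -27, -25, -23, -21, -19, -17, -15, -13, -11, -9, -7, -5, -3, -1, 0, 2, 4, 6, 8, 10, 12, 14, 16, 18, 20, 22, 24, 26, 28, 30, 32]
```

View pics/u.png

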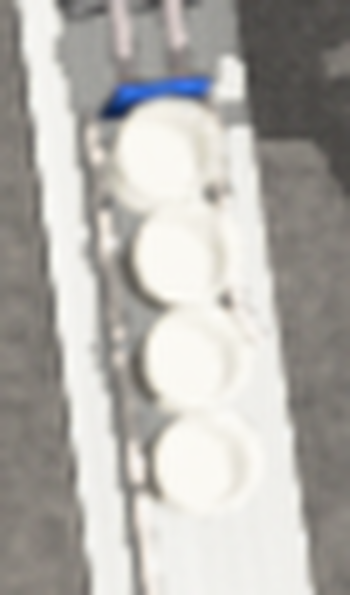

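```bash
python3 - <<'E'
from h import *
l=load("lane.npz"); u,O=l["u"],l["O"]; v=np.array([-u[1],u[0]])
def run(f,xs):
    t=load(f); g=t["pixels"].astype(np.float32)[...,1]
    ys=np.arange(.008,.030,.0005)
    for x in xs:
        best=[]
        for dx in np.arange(-.005,.0051,.001):
            P=np.array([[*(O+u*(x+dx)+v*y),.046] for y in ys]); q=proj(t,P).astype(np.float32)
            pr=cv2.remap(g,q[:,0].reshape(1,-1),q[:,1].reshape(1,-1),cv2.INTER_LINEAR).ravel()
            lo=pr[20:36].min(); lev=(248+lo)/2
            i=np.argmax(pr<lev); e=ys[i-1]+(pr[i-1]-lev)/(pr[i-1]-pr[i])*.0005
            best.append(e-np.sqrt(.0214**2-dx**2))
        print(f,x,"centre y mm",(np.median(best)*1e3).round(2),(np.std(best)*1e3).round(2))
run("top0.npz",[-.063,-.1087,-.1577]); run("top1.npz",[-.0265,-.0693,-.1121,-.1549])
E
```

```text
top0.npz -0.063 centre y mm -0.15 0.08
top0.npz -0.1087 centre y mm -1.23 0.29
top0.npz -0.1577 centre y mm -1.0 0.33
top1.npz -0.0265 centre y mm -0.74 0.16
top1.npz -0.0693 centre y mm -2.18 0.19
top1.npz -0.1121 centre y mm -1.14 0.05
top1.npz -0.1549 centre y mm 0.18 0.17
```

The row is upright and closed up, but the edge fits put jar 2 about 2.9 mm and jar 3 about 1.8 mm off the fence line. There is time to mend that: I'll straddle each lid and close lightly on the line. That moves them only sideways, so the row stays closed up.

```bash
cat >> h.py <<'E'
def L(x,y,z):
    l=load("lane.npz"); u,O=l["u"],l["O"]; v=np.array([-u[1],u[0]]); p=O+u*x/1e3+v*y/1e3; return [p[0],p[1],z]
E
python3 -m crank '[[[-1,-1,0],[0,0,0]],[[-3,-1.6,0],[0,0,0]],[[-3,-2,0],[0,0,0]],[[-3,-2.4,0],[0,0,0]],[[-3,-2.6,0],[0,0,0]],[[-3,-3,0],[0,0,0]],[[-1.2,-3,0],[0,0,0]],[[-0.6,-3,0],[0,0,0]],[[0,-3,0],[0,0,0]],[[0,-2,0],[0,0,0]],[[0,0,0],[0,0,0]],[[0,0,0],[0,0,0]]]' >/dev/null; python3 -c "
from h import *;show(L(-69.3,.3,.1))"
```

```text
t 35.1 pos [ 0.6236 -0.2693  0.2103] lane mm -69.22 0.8 yawerr 0.1 zaxis [-1.6e-03  9.0e-04 -1.0e+00]
F lane -0.84 -1.02 -0.06 M [-0.    0.03  0.01] open 0.651 j [-33.  35.  74.  -0.  71.  52.]
tool shift cm to tgt [ 6.000e-02 -1.000e-02  1.103e+01]
```

```bash
python3 -m crank '[[[0.04,0,1.5],[0,0,0]],[[0,0,3],[0,0,0]],[[0,0,3],[0,0,0]],[[0,0,2.5],[0,0,0]],[[0,0,1.5],[0,0,0]],[[0,0,0],[0,0,0]],[[0,0,0],[0,0,0]],[[0,0,0],[0,0,0]]]' >/dev/null; python3 -c "
from h import *;show(L(-69.3,.3,.027))"
```

```text
t 35.9 pos [ 0.6248 -0.2725  0.0973] lane mm -68.3 -2.54 yawerr -0.04 zaxis [ 0.0027 -0.0017 -1.    ]
F lane 0.15 -0.38 -0.76 M [ 0.02  0.   -0.01] open 0.652 j [-33.  43.  79.   0.  58.  52.]
tool shift cm to tgt [-0.3   0.12  7.03]
```

```bash
python3 -m crank '[[[-0.25,0.1,0],[0,0,0]],[[0,0,1],[0,0,0]],[[0,0,1],[0,0,0]],[[0,0,0],[0,0,0]],[[0,0,0],[0,0,0]],[[0,0,0],[0,0,0]]]' >/dev/null; python3 -c "
from h import *;show(L(-69.3,.3,.027))"
```

```text
t 36.5 pos [ 0.6228 -0.2695  0.0755] lane mm -70.04 0.68 yawerr -0.04 zaxis [ 1.e-04  0.e+00 -1.e+00]
F lane 1.2 0.99 0.0 M [-0.02  0.02  0.03] open 0.65 j [-33.  44.  80.   0.  56.  52.]
tool shift cm to tgt [ 0.04 -0.07  4.85]
```

```bash
python3 -m crank '[[[0.02,-0.07,1],[0,0,0]],[[0,0,1],[0,0,0]],[[0,0,1],[0,0,0]],[[0,0,0.9],[0,0,0]],[[0,0,0.7],[0,0,0]],[[0,0,0],[0,0,0]],[[0,0,0],[0,0,0]],[[0,0,0],[0,0,0]]]' >/dev/null; python3 -c "
from h import *;show(L(-69.3,.3,.027))"
```

```text
t 37.3 pos [ 0.6238 -0.2698  0.0301] lane mm -69.08 0.26 yawerr -0.03 zaxis [ 9.e-04 -6.e-04 -1.e+00]
F lane 0.28 -0.71 -0.05 M [ 0.   -0.03  0.02] open 0.651 j [-33.  48.  81.  -0.  51.  52.]
tool shift cm to tgt [-0.    0.02  0.31]
```

```bash
python3 -m crank '[[[0,0,0.1],[0,0,0]],[[0,0,0.1],[0,0,0]],[[0,0,0],[0,0,0]],[[0,0,0],[0,0,0]]]' -0.3 >/dev/null; python3 -c "
from h import *;show(L(-69.3,.3,.027))"
python3 -m crank '[[[0,0,0],[0,0,0]],[[0,0,0],[0,0,0]],[[0,0,0],[0,0,0]],[[0,0,0],[0,0,0]],[[0,0,0],[0,0,0]]]' 0.03 >/dev/null;  python3 -c "
from h import *;show(L(-69.3,.3,.027))"
```

```text
t 37.7 pos [ 0.6234 -0.2695  0.0277] lane mm -69.45 0.54 yawerr -0.03 zaxis [ 1.e-04 -1.e-04 -1.e+00]
F lane 0.35 -0.04 -0.04 M [ 0.05 -0.01  0.03] open 0.651 j [-33.  48.  81.  -0.  51.  52.]
tool shift cm to tgt [ 0.02 -0.01  0.07]
t 38.2 pos [ 0.6235 -0.27    0.0278] lane mm -69.36 0.1 yawerr -0.04 zaxis [ 4.e-04 -7.e-04 -1.e+00]
F lane 0.05 -2.35 0.48 M [-0.29  0.1   0.02] open 0.49 j [-33.  48.  81.  -0.  51.  52.]
tool shift cm to tgt [-0.02 -0.01  0.08]
```

```bash
python3 -m crank '[[[0,0,0],[0,0,0]],[[0,0,0],[0,0,0]],[[0,0,0],[0,0,0]],[[0,0,0],[0,0,0]]]' -0.3 >/dev/null; python3 -c "
from h import *;show(L(-112.1,.5,.028))"
python3 -m crank '[[[0,0.3,0],[0,0,0]],[[0,0.6,0],[0,0,0]],[[0,0.8,0],[0,0,0]],[[0,0.8,0],[0,0,0]],[[0,0.8,0],[0,0,0]],[[0,0.6,0],[0,0,0]],[[0,0.37,0],[0,0,0]],[[0,0,0],[0,0,0]],[[0,0,0],[0,0,0]],[[0,0,0],[0,0,0]]]' -0.3 >/dev/null;  python3 -c "
from h import *;show(L(-112.1,.5,.028))"
```

```text
t 38.6 pos [ 0.6233 -0.2692  0.0275] lane mm -69.53 0.84 yawerr -0.03 zaxis [-3.e-04  4.e-04 -1.e+00]
F lane -0.05 0.18 -0.78 M [-0.   -0.02 -0.03] open 0.643 j [-33.  48.  81.   0.  51.  52.]
tool shift cm to tgt [ 0.04  4.26 -0.04]
t 39.6 pos [ 0.5813 -0.2735  0.0277] lane mm -111.73 0.44 yawerr -0.02 zaxis [ 6.e-04 -3.e-04 -1.e+00]
F lane 0.52 0.6 -0.25 M [ 0.03 -0.   -0.03] open 0.651 j [-35.  46.  87.   0.  47.  50.]
tool shift cm to tgt [-0.01  0.04 -0.03]
```

```bash
python3 -m crank '[[[0,0,0],[0,0,0]],[[0,0,0],[0,0,0]],[[0,0,0],[0,0,0]],[[0,0,0],[0,0,0]],[[0,0,0],[0,0,0]]]' 0.03 >/dev/null;  python3 -c "
from h import *;show()"
python3 -m crank '[[[0,0,0],[0,0,0]],[[0,0,0],[0,0,0]],[[0,0,0],[0,0,0]],[[0,0,0],[0,0,0]]]' -0.3 >/dev/null
python3 -m crank '[[[0,0,-0.5],[0,0,0]],[[0,0,-1],[0,0,0]],[[0,0,-2],[0,0,0]],[[0,0,-3],[0,0,0]],[[0,0,-3],[0,0,0]],[[0,0,-3],[0,0,0]],[[0,0,-3],[0,0,0]],[[0,0,-2],[0,0,0]],[[0,1,-1],[0,0,0]]]' |grep -E "force|pos"; 
```

```text
t 40.1 pos [ 0.581  -0.2736  0.0277] lane mm -112.05 0.32 yawerr -0.03 zaxis [ 3.e-04 -5.e-04 -1.e+00]
F lane -0.53 -0.74 0.24 M [-0.05  0.02 -0.  ] open 0.489 j [-35.  46.  87.  -0.  47.  50.]
position: [0.5726, -0.275, 0.2162]
force: [0.5, -0.1, -0.5]
```

```bash
python3 -m crank '[[[0,2.5,0],[0,0,0]],[[0,3,0],[0,0,0]],[[0,3,0],[0,0,0]],[[1,3,0],[0,0,0]],[[2,2,0],[0,0,0]],[[3,1.5,0],[0,0,0]],[[3,1.5,0],[0,0,0]],[[3,1,0],[0,0,0]],[[3,1,0],[0,0,0]],[[2,0,0],[0,0,0]],[[0,0,0],[0,0,0]],[[0,0,0],[0,0,0]]]' |grep -E "force|pos|time"; python3 - <<'E'
from h import *
from rig import capture
for n,b in (("side",(200,150,330,240)),("top",(310,100,420,230))):
    c=capture(n); np.savez(n+"2.npz",**c); i=cv2.cvtColor(c["pixels"],cv2.COLOR_RGB2BGR); i=i[b[1]:b[3],b[0]:b[2]]; cv2.imwrite(f"pics/v_{n}.png",cv2.resize(i,None,fx=4.5 if n=="top" else 6,fy=4.5 if n=="top" else 6,interpolation=cv2.INTER_CUBIC))
l=load("lane.npz"); u,O=l["u"],l["O"]; v=np.array([-u[1],u[0]])
def run(f,xs):
    t=load(f); g=t["pixels"].astype(np.float32)[...,1]
    ys=np.arange(.008,.030,.0005)
    for x in xs:
        best=[]
        for dx in np.arange(-.005,.0051,.001):
            P=np.array([[*(O+u*(x+dx)+v*y),.046] for y in ys]); q=proj(t,P).astype(np.float32)
            pr=cv2.remap(g,q[:,0].reshape(1,-1),q[:,1].reshape(1,-1),cv2.INTER_LINEAR).ravel()
            lo=pr[20:36].min(); lev=(248+lo)/2
            i=np.argmax(pr<lev); e=ys[i-1]+(pr[i-1]-lev)/(pr[i-1]-pr[i])*.0005
            best.append(e-np.sqrt(.0214**2-dx**2))
        print(f,x,"centre y mm",(np.median(best)*1e3).round(2),(np.std(best)*1e3).round(2))
run("top2.npz",[-.0265,-.0693,-.1121,-.1549])
E
```

```text
time_s: 42.6
position: [0.4011, -0.4592, 0.2121]
force: [-0.2, 0.3, -0.6]
top2.npz -0.0265 centre y mm 0.62 0.51
top2.npz -0.0693 centre y mm -0.23 0.24
top2.npz -0.1121 centre y mm 0.25 0.14
top2.npz -0.1549 centre y mm 0.16 0.14
```

View pics/v_top.png

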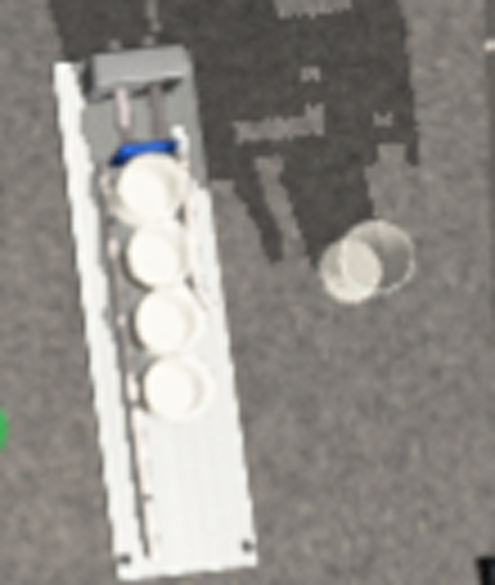

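View pics/v_side.png

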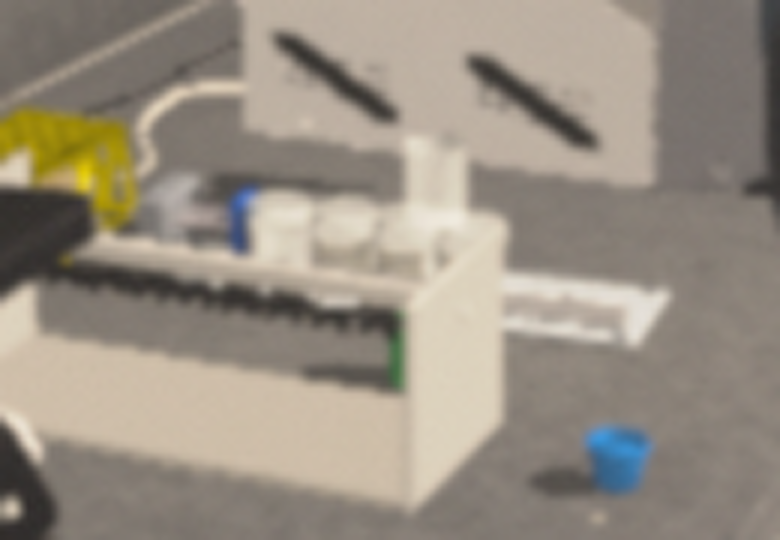

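All four now sit on the fence line within about 0.5 mm, upright and closed up, with the follower home and the bystanders unmoved. I'm handing in.

```bash
python3 -c "
from rig import bot; print(bot.hand_in())"
```

```text
the job is handed in; nothing more can be done
None
```

The four jars are standing upright in a tight straight row along the white fence, with the follower driven home to its hard stop. I handed the job in at about 43 s.

**Placing:** I took jar_4 by its lid, carried it over the rack and set it on the plate behind the row. Touching the fence with it confirmed the lane position I had measured in the images.

**Pushing and pressing:** I pushed the row in with jar_4, and sliding took about 4 to 5 N. The stop was felt with jar_4 at lane x of about -155 mm. I pressed there at about 15 N and then 16 N, for roughly 1.8 s in all. The highest push reading was 16.3 N.

**Two things did not go cleanly:**
- **jar_4 tilted:** On the first advance, before it touched the row, jar_4 pivoted in the grip by up to about 20°. I was bearing down on the plate, with about 14 N downward. I let it settle upright, gripped it again and pushed with its weight carried. It did not fall and the row was not touched.
- **Row slightly bowed:** After I let go, jar 2 was about 2.9 mm and jar 3 about 1.8 mm off the fence line. I straightened both by closing the gripper lightly round their lids.

**Last checks:**
- **Jar centres:** they measured +0.6, -0.2, +0.3 and +0.2 mm across the lane, against +0.7 mm when touching the fence, with an uncertainty of about 0.5 mm.
- **Spacing:** it measured about 42 mm before I straightened the two jars, which is closed up. Afterwards I only judged it by eye.
- **Bystanders:** the cap and dropper bottle images matched the start. The beaker sits at the same pixels, though shadow changed its image.

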